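Key the pulley of a vacuum pump

TASK

The vacuum pump's pulley has to be fixed on its shaft again. Take the taper key with the raised head (not the plain bar), slide it by hand, thin end first and sloping face up, at least half way through the hub into the keyway between the pulley's hub and the shaft, and let go of it before it is tight. Then drive it in with the mallet in at least two separate light taps, drawing the mallet clear between them, until the key is tight and goes no farther, and lay the mallet back down on its side on the bench; leave the glassware, the spanner and the plain bar where they are.

Things in the scene. Friction and masses are not known exactly. Their poses are not given: they have to be found in the camera images.
- keyway (a point): Mouth of the pulley's keyway: middle of its floor, in the plane of the hub's outer face, 141 mm above the bench. y points out of the hub along the level shaft to its free end (the key goes in along -y), z up, x across. In the hub the keyway is a tunnel 21 mm wide, 15.6 mm high at the mouth, its roof falling by 1 in 15 inwards, 82 mm long.
- hub (a point): Centre of the hub's outer face, on the shaft's axis, 125 mm above the bench, axes as keyway. Hub 90 mm across at y = -82 to 0 mm. The 44 mm shaft ends at y = +18 mm; on that stub the keyway is an open trough 21 mm wide, 3 mm deep at its sides. Spoked rim 200 mm across (top 225 mm above the bench) at y = -80 to -42 mm.
- machine: The vacuum pump on the bench, fixed; the pulley does not turn. Origin on the bench straight below keyway, same axes. Grey casing at y = -310 to -100 mm, x = -110 to 100, up to 272 mm high; dark motor at x = -300 to -170, y = -325 to -130, 181 mm high, its small pulley (72 mm across, centre 97 mm high) at x = -235, y = -80 to -43.
- key_center (a point): Gib-head taper key, bare oiled steel, 0.27 kg, lying on its flat underside; this point is half-way along, 7 mm above the underside. x along the key to its thin end, z up through the sloping face. 123 mm long, 18 mm wide: shank 105 mm long, 10 mm thick at the thin end (x = +61.5 mm) rising 1 in 15 to 17 mm; then the head (x = -61.5 to -43.5 mm), a block 30 mm high.
- key_head (a point): Centre of the key's head (18 x 18 mm, 30 mm high, flush with the underside), axes as key_center: 15 mm above the underside, 9 mm before the rear end, which the mallet strikes. With the key tight it lies at y = +20 to +21, x = 0, z = +15 mm in the frame of keyway, the key's x along the keyway's -y.
- key_tip (a point): Middle of the key's thin end, 5 mm above the underside, axes as key_center. In the keyway, underside on the floor, the key slides freely until 21 mm are left between head and hub; then it grips and needs a rising push (6 to 8 N half-way on, 10 to 15 N at the end), and stops dead, tight, with 11 to 12 mm left. It stays where it is driven.
- mallet_head (a point): Centre of the mallet's head: a cylinder 44 mm across, 90 mm long, axis along y, with a flat ivory nylon face at each end (y = -45 and +45 mm), lying on its side, this point 22 mm above the bench. The handle goes off towards -x. About 0.42 kg, 182 mm long in all.
- mallet_grip (a point): Point on the middle line of the mallet's round wooden handle (22 to 26 mm thick), 55 mm from the middle of the head, 19 mm above the bench as it lies, axes as mallet_head; a good place to grip it. The handle runs on 105 mm farther towards -x, drooping by 3.4 degrees.
- plain_key: Plain square-ended steel bar without a head, 110 x 18 x 14 mm, lying flat, to be left alone. Origin at the middle of its underside, x along it.
- flask: Stoppered conical glass flask, 84 mm across at the foot, 162 mm high, to be left alone. Origin at the middle of its foot.
- beaker: Glass beaker, 76 mm across, 100 mm high, to be left alone. Origin at the middle of its foot.
- wrench: Steel spanner, 180 mm long, lying flat, to be left alone. Origin about its middle, x along it.
Not all that is in view belongs to the job. What is meant by the part that bears mallet_head is not blue, and is the smaller of those in its own colour.

How it is judged:
By the outcome, as a careful person would: the job done as asked, in the order asked, and still so for the second after the job is handed in, with the robot touching nothing.
It also fails if it takes over 72 s, if anything falls off the work surface, if the arm or the gripper's body presses on something with over 40 N, if the wrist force passes 120 N, or if a joint passes its speed limit or range.

ROBOT

A 6-joint arm with a two-finger parallel gripper is mounted at the origin on the work surface. World frame = base frame: x ahead of the robot, y to its left, z up, the work surface at z = 0. Lengths are in m, angles in rad, forces in N, time in s.
With the tool pointing down it reaches from about 0.4 to 0.925 m from the base axis. Payload 12.5 kg.
Tool frame: the origin (TCP) lies at the very end of the fingers, on their centre line; the grasp point (between the pads) lies 19 mm behind it; z points along the fingers, y is the direction in which the jaws open and shut (so a half turn about z gives the same grasp; the last joint's range is limited). The gripper opens to 95 mm and grips with 3 to 60 N. Pads are 20 mm wide; open, the fingers measure 119 mm over their backs; the gripper's body (75 mm by 180 mm) begins 59 mm behind the grasp point.
Start: joints at [1.089, 0.491, 1.559, -0, 1.092, -0.106], TCP at [0.229, 0.581, 0.215] pointing down, gripper open.
Joint ranges: [-3.1, 3.1], [-0.84, 2.19], [0.05, 2.79], [-1.13, 4.28], [0.06, 2.93], [-2.69, 2.69]. Speed limits (rad/s): [2.22, 2.22, 2.79, 3.14, 3.14, 3.14].

INTERFACE

Orientations are given as a rotation vector (axis times angle).
In Python, from workcell import r, capture, camera_model, models gives the robot as it stands.
- The arm moves only by the shell command python3 -m jog 'ROWS' [OPENING]. ROWS is JSON, a list of rows, each a list of 6 numbers: the shift along the tool's x, y, z in mm, then the turn, a rotation vector about the tool's x, y, z in degrees. A call has 1 to 20 rows; each row shifts and turns the pose as measured when the row begins, along the tool's axes as they then stand; what a row does not reach is not made up. A row lasts 1/8 s, in which the tool goes at most 62.5 mm and 10.7 degrees, less where a joint would pass 70% of its speed; a pose out of reach is approached as far as the arm can. A call is refused whole if a number of a shift passes 62.5 or a number of a turn 10.7, either way. A call with a gripper value outside its range is refused whole. OPENING is the opening in per cent of the stroke, from 0 (shut) to 100 (fully open), set as the call begins (- or left out, the last holds). The fingers move at their own pace and stop on an object; the grip force is fixed at half the most. Time passes only in rows, so rows that do not move let the fingers close. It gives the time, the measured TCP pose, the force and the opening at its end, in the units of the state.
- r.observe(): the state, without advancing time (a new reading comes with each control period).
- capture(name): name is "scene" or "top" or "wrist"; returns (picture, depth): 420x560x3 uint8, red, green, blue; 420x560 float32, m along the optical axis (not along the pixel's ray), 0 where there is no reading.
- camera_model(name): a dict with "K" (3x3 intrinsics, pixels), "rvec" (rotation vector, rad) and "tvec" (3), from world to camera coordinates, as OpenCV has them; the wrist camera has in their place "tool_from_camera" (4x4, takes a point from camera to tool coordinates, whose origin is the TCP and whose axes are the flange's). Camera axes: x right, y down, z forward; pixel columns grow to the right and rows downward; lengths in m; the calibration is good to about 2 mm. A picture is of the moment at which its call begins: read the wrist's pose just before it. camera_model takes no time and is no camera call.
- r.finish_job(): hands the job in, once; it reports no verdict.
Trained networks look in the newest picture that a camera, given by its name, has taken for a name from the list of things; names that differ only in an ending like _2 or _b are one class to them, and where a whole thing is asked for, a point or a joint stands for the part that bears it (a point fixed in the world has none). Each returns a list of dicts, best first, with "conf" (0 to 1); they miss things now and then, are a little off and sometimes report something else, mostly with a low value. They report only what shows in the picture. A call takes as long as a camera call. They do not tell look-alikes from the thing itself.
- models.boxes_of(camera, name): "pixel" ([column, row] in pixels, amid what is visible of it).
The state is a dict: "time_s": time; "joints": joint angles; "dq": joint speeds; "joint_efforts": joint torques, N m; "ee_pos": TCP position; "ee_rot": TCP orientation; "ft_force": force on the tool from outside, world axes, zero at the start; "torque": the same for the moment, N m; "width": opening from 0.0 (shut) to 1.0 (fully open).
Only numpy, scipy, OpenCV 4.12 (cv2) and the standard library are available. Lean on these libraries where they do the work, as an engineer would, in place of code of your own. Each camera call takes 0.05 s, during which the arm holds its last target.

## Working session

There is one attempt and no reset: what is moved stays moved. The work goes in short steps, Python scripts to look and compute and a shell command to move; the robot and the scene stay as the last step left them, time stands still between calls to the robot, and variables do not carry over. Pictures are saved under pics/ and viewed, and the job is handed in when it is done.

```bash
ls; mkdir -p pics
cat > h.py <<'E'
import numpy as np, cv2
from workcell import r, capture, camera_model, models
from scipy.spatial.transform import Rotation as R
def T(rvec,t):
    M=np.eye(4);M[:3,:3]=R.from_rotvec(np.ravel(rvec)).as_matrix();M[:3,3]=np.ravel(t);return M
def tool():
    s=r.observe();return T(s['ee_rot'],s['ee_pos'])
def cam(name):
    m=camera_model(name);K=np.array(m['K'])
    if name=='wrist': return K,tool()@np.array(m['tool_from_camera'])
    return K,np.linalg.inv(T(m['rvec'],m['tvec']))
def shot(name,fn):
    K,W=cam(name);p,d=capture(name);cv2.imwrite('pics/'+fn+'.png',p[:,:,::-1]);np.savez('pics/'+fn+'.npz',p=p,d=d,K=K,W=W);return p,d,K,W
def pts(d,K,W):
    v,u=np.mgrid[:d.shape[0],:d.shape[1]]
    P=np.stack([(u-K[0,2])/K[0,0]*d,(v-K[1,2])/K[1,1]*d,d],-1)
    Q=P@W[:3,:3].T+W[:3,3];Q[d==0]=np.nan;return Q
def ray(px,K,W,z):
    v=W[:3,:3]@np.linalg.inv(K)@np.array([px[0],px[1],1.]);return W[:3,3]+v*(z-W[2,3])/v[2]
E
python3 - <<'E'
from h import *
print(r.observe())
names='keyway hub machine key_center key_head key_tip mallet_head mallet_grip plain_key flask beaker wrench'.split()
for c in ['scene','top']:
    p,d,K,W=shot(c,c+'0');Q=pts(d,K,W);print(c,W.round(3))
    for n in names:
        for b in models.boxes_of(c,n)[:4]:
            u,v=b['pixel'];print(n,round(b['conf'],2),int(u),int(v),Q[int(v),int(u)].round(3))
E
```

```text
pics
{'time_s': 0.0, 'joints': array([ 1.08941819e+00,  4.91554045e-01,  1.55944166e+00, -1.35719274e-05,
        1.09170920e+00, -1.05573968e-01]), 'dq': array([ 4.48102988e-04, -2.29967704e-04, -4.63818924e-04, -1.51356450e-04,
        5.82498610e-05, -1.05144202e-03]), 'joint_efforts': array([-1.91343832e-03, -6.12640071e+01, -2.58183235e+01,  6.92352327e-02,
        4.80918330e-02, -8.76712147e-05]), 'ee_pos': array([0.22924154, 0.5811794 , 0.21406786]), 'ee_rot': array([-5.86776526e-01, -3.08599186e+00,  1.67773893e-03]), 'ft_force': array([1.046037  , 0.94295688, 0.36422788]), 'torque': array([-0.00061259,  0.00249408,  0.04086845]), 'width': 0.9998132843236838}
scene [[-0.762  0.513 -0.396  0.977]
 [ 0.648  0.599 -0.471  0.357]
 [-0.005 -0.615 -0.789  0.911]
 [ 0.     0.     0.     1.   ]]
keyway 0.89 359 352 [0.719 0.282 0.219]
hub 0.62 356 355 [0.726 0.282 0.216]
machine 0.57 359 355 [0.723 0.286 0.221]
machine 0.33 219 171 [ 0.55  -0.405  0.001]
key_center 0.69 279 185 [ 0.454 -0.229  0.015]
key_head 0.78 276 186 [ 0.462 -0.233  0.014]
key_tip 0.85 278 183 [ 0.45  -0.238  0
[... 831 characters left out ...]
176 [0.667 0.23  0.219]
machine 0.28 324 251 [ 0.453 -0.235  0.018]
key_center 0.45 320 248 [ 0.463 -0.223  0.002]
key_head 0.46 324 252 [ 0.45  -0.235  0.014]
key_head 0.31 365 212 [ 0.58 -0.37  0.04]
key_tip 0.79 323 251 [ 0.453 -0.231  0.018]
mallet_head 0.87 367 207 [ 0.596 -0.378  0.038]
mallet_head 0.74 421 225 [ 0.538 -0.567  0.001]
mallet_grip 0.92 366 210 [ 0.586 -0.374  0.039]
mallet_grip 0.91 426 224 [ 0.538 -0.57   0.04 ]
mallet_grip 0.9 335 167 [ 0.736 -0.277  0.026]
mallet_grip 0.31 265 174 [ 0.698 -0.043  0.092]
plain_key 0.67 277 229 [ 0.528 -0.079  0.01 ]
flask 0.77 262 174 [ 0.699 -0.033  0.092]
beaker 0.93 202 252 [0.453 0.173 0.005]
wrench 0.62 150 277 [0.372 0.341 0.014]
```

View pics/scene0.png

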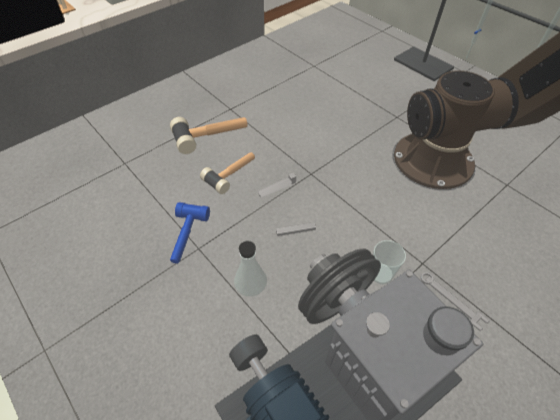

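View pics/top0.png

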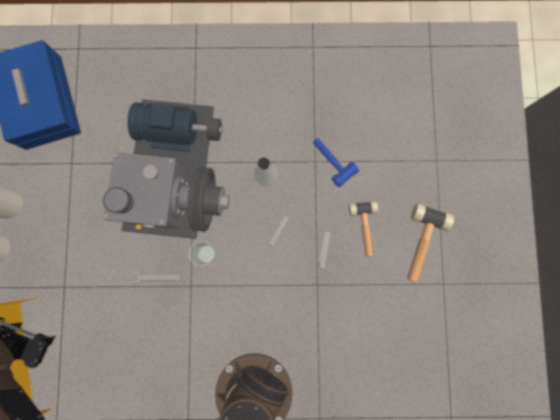

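Run:
```python
from h import *
for n,boxes in {'scene0':[(240,160,320,240),(190,140,265,200),(285,235,385,325)],'top0':[(265,195,385,275),(185,165,240,240)]}.items():
    p=cv2.imread(f'pics/{n}.png')
    for i,(a,b,c,d) in enumerate(boxes):
        q=p[b:d,a:c];s=min(800/q.shape[1],600/q.shape[0]);q=cv2.resize(q,None,fx=s,fy=s,interpolation=cv2.INTER_CUBIC)
        cv2.imwrite(f'pics/{n}_c{i}.png',q)
m=camera_model('wrist');print(np.round(m['tool_from_camera'],3),m['K'])
for n in ['scene0','top0']:
    z=np.load(f'pics/{n}.npz');Q=pts(z['d'],z['K'],z['W']);
    # bench height & key/mallet regions
    reg=(Q[...,0]>.38)&(Q[...,0]<.68)&(Q[...,1]>-.45)&(Q[...,1]<-.15)
    print(n,np.nanmedian(Q[reg][:,2]))
    for nm,(x0,x1,y0,y1) in dict(key=(.38,.53,-.3,-.19),mal=(.42,.66,-.45,-.31)).items():
        P=Q[(Q[...,0]>x0)&(Q[...,0]<x1)&(Q[...,1]>y0)&(Q[...,1]<y1)&(Q[...,2]>.008)]
        c=P[:,:2].mean(0);w,V=np.linalg.eigh(np.cov((P[:,:2]-c).T));t=(P[:,:2]-c)@V[:,1]
        print(nm,len(P),c.round(3),V[:,1].round(3),t.min().round(3),t.max().round(3),'z',P[:,2].max().round(3))
        for k in np.linspace(t.min(),t.max(),8)[:-1]:
            m=(t>=k)&(t<k+(t.max()-t.min())/7);print('  ',P[m].mean(0).round(3) if m.any() else None,m.sum())
```

```text
[[ 0.    -0.97  -0.244  0.068]
 [ 1.     0.     0.    -0.001]
 [-0.    -0.244  0.97  -0.171]
 [ 0.     0.     0.     1.   ]] [[337.35911281   0.         276.75065159]
 [  0.         337.35911281 203.25158822]
 [  0.           0.           1.        ]]
scene0 0.0022203433401560835
key 269 [ 0.454 -0.232] [-0.973  0.23 ] -0.066 0.058 z 0.035
   [ 0.51  -0.245  0.012] 34
   [ 0.493 -0.241  0.013] 35
   [ 0.475 -0.238  0.014] 36
   [ 0.458 -0.233  0.015] 36
   [ 0.441 -0.229  0.016] 36
   [ 0.423 -0.226  0.018] 42
   [ 0.408 -0.22   0.026] 49
mal 740 [ 0.557 -0.361] [-0.993 -0.122] -0.058 0.128 z 0.048
   [ 0.602 -0.357  0.035] 325
   [ 0.579 -0.355  0.036] 124
   [ 0.548 -0.364  0.028] 56
   [ 0.522 -0.367  0.028] 66
   [ 0.496 -0.37   0.026] 60
   [ 0.47  -0.373  0.025] 60
   [ 0.445 -0.374  0.023] 49
top0 0.0017164001800393791
key 206 [ 0.458 -0.234] [-0.977  0.213] -0.064 0.058 z 0.035
   [ 0.511 -0.246  0.013] 24
   [ 0.494 -0.243  0.013] 29
   [ 0.477 -0.239  0.014] 30
   [ 0.461 -0.234  0.015] 28
   [ 0.444 -0.231  0.016] 33
   [ 0.426 -0.227  0.017] 29
   [ 0.409 -0.224  0.03 ] 33
mal 683 [ 0.551 -0.368] [-0.993 -0.12 ] -0.093 0.114 z 0.049
   [ 0.618 -0.349  0.026] 11
   [ 0.598 -0.361  0.04 ] 248
   [ 0.575 -0.368  0.033] 139
   [ 0.539 -0.369  0.028] 69
   [ 0.51  -0.373  0.028] 71
   [ 0.482 -0.376  0.026] 73
   [ 0.452 -0.379  0.025] 72
```

```bash
python3 -m jog '[[0,0,-30,0,0,0]]' 2>&1 | head; python3 -m jog --help 2>&1 | head -0
```

```text
time_s: 1.42
ee_pos: [0.229, 0.5807, 0.2431]
ee_rot: [-0.587, -3.085, 0.006]
ft_force: [0.3, -0.5, 1.1]
width: 0.998
```

View pics/scene0_c0.png

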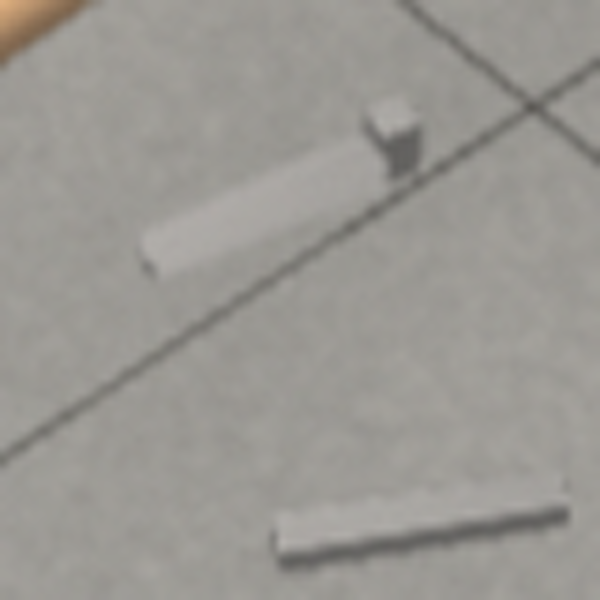

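View pics/scene0_c2.png

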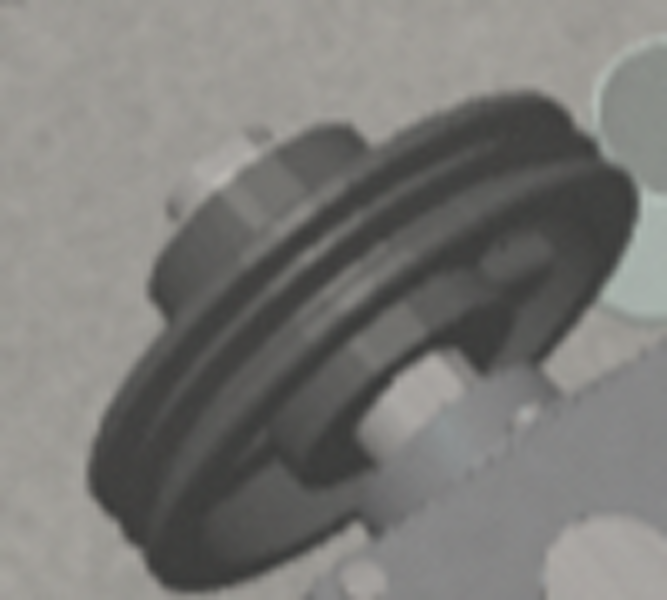

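Run:
```python
from h import *
# machine frame from depth: hub/rim/stub points
for n in ['scene0','top0']:
    z=np.load(f'pics/{n}.npz');Q=pts(z['d'],z['K'],z['W']).reshape(-1,3)
    Q=Q[(Q[:,0]>.4)&(Q[:,0]<.8)&(Q[:,1]>.05)&(Q[:,1]<.35)&(Q[:,2]>.12)]
    h,e=np.histogram(Q[:,1],np.arange(.05,.35,.01))
    for a,b in zip(e,h):
        m=(Q[:,1]>=a)&(Q[:,1]<a+.01)
        if b: print(n,round(a,3),b,'x',Q[m,0].min().round(3),Q[m,0].max().round(3),'zmax',Q[m,2].max().round(3),'x@zmax',Q[m][np.argsort(Q[m,2])[-8:],0].mean().round(3))
```

```text
scene0 0.06 1 x 0.619 0.619 zmax 0.134 x@zmax 0.619
scene0 0.07 63 x 0.586 0.624 zmax 0.148 x@zmax 0.604
scene0 0.08 34 x 0.592 0.649 zmax 0.168 x@zmax 0.617
scene0 0.09 158 x 0.567 0.651 zmax 0.173 x@zmax 0.605
scene0 0.1 146 x 0.568 0.649 zmax 0.174 x@zmax 0.61
scene0 0.11 8 x 0.589 0.622 zmax 0.172 x@zmax 0.604
scene0 0.12 184 x 0.621 0.71 zmax 0.224 x@zmax 0.636
scene0 0.13 383 x 0.547 0.71 zmax 0.23 x@zmax 0.608
scene0 0.14 476 x 0.516 0.706 zmax 0.228 x@zmax 0.614
scene0 0.15 577 x 0.522 0.713 zmax 0.226 x@zmax 0.604
scene0 0.16 588 x 0.522 0.691 zmax 0.229 x@zmax 0.615
scene0 0.17 398 x 0.517 0.636 zmax 0.228 x@zmax 0.593
scene0 0.18 70 x 0.597 0.653 zmax 0.165 x@zmax 0.625
scene0 0.19 167 x 0.586 0.655 zmax 0.166 x@zmax 0.615
scene0 0.2 88 x 0.585 0.651 zmax 0.186 x@zmax 0.62
scene0 0.21 117 x 0.586 0.72 zmax 0.227 x@zmax 0.708
scene0 0.22 356 x 0.575 0.722 zmax 0.228 x@zmax 0.709
scene0 0.23 567 x 0.521 0.728 zmax 0.227 x@zmax 0.564
scene0 0.24 665 x 0.524 0.729 zmax 0.229 x@zmax 0.535
scene0 0.25 597 x 0.524 0.726 zmax 0.258 x@zmax 0.673
scene0 0.26 674 x 0.525 0.732 zmax 0
[... 1125 characters left out ...]
0.687 zmax 0.183 x@zmax 0.635
top0 0.21 290 x 0.561 0.72 zmax 0.229 x@zmax 0.704
top0 0.22 345 x 0.557 0.725 zmax 0.227 x@zmax 0.698
top0 0.23 356 x 0.525 0.724 zmax 0.227 x@zmax 0.597
top0 0.24 253 x 0.525 0.723 zmax 0.227 x@zmax 0.547
top0 0.25 265 x 0.526 0.723 zmax 0.259 x@zmax 0.672
top0 0.26 273 x 0.526 0.728 zmax 0.258 x@zmax 0.673
top0 0.27 243 x 0.528 0.727 zmax 0.258 x@zmax 0.675
top0 0.28 232 x 0.529 0.729 zmax 0.257 x@zmax 0.67
top0 0.29 199 x 0.532 0.73 zmax 0.254 x@zmax 0.655
top0 0.3 233 x 0.532 0.73 zmax 0.224 x@zmax 0.653
top0 0.31 240 x 0.532 0.732 zmax 0.224 x@zmax 0.639
top0 0.32 352 x 0.532 0.733 zmax 0.275 x@zmax 0.597
top0 0.33 292 x 0.535 0.734 zmax 0.276 x@zmax 0.587
```

```bash
cat > plan.py <<'E'
# print rows for world waypoints: list of (x,y,z,yaw_deg of tool y); tool kept pointing down
from h import *
def Rd(yaw):
    a=np.radians(yaw);y=np.array([np.cos(a),np.sin(a),0]);z=np.array([0,0,-1.]);return np.stack([np.cross(y,z),y,z],1)
def state():
    M=tool();return M[:3,3],M[:3,:3]
def yawof(Rm): return np.degrees(np.arctan2(Rm[1,1],Rm[0,1]))
def plan(wps,vmax=60,wmax=10.3,start=None):
    p,Rm=state() if start is None else start
    rows=[]
    for x,y,z,yaw in wps:
        tgt=np.array([x,y,z]);Rt=Rd(yaw);rot=R.from_matrix(Rm.T@Rt).as_rotvec(degrees=True)
        n=max(1,int(np.ceil(max(np.linalg.norm(tgt-p)*1000/vmax,np.abs(rot).max()/wmax))))
        for i in range(n):
            s=Rm.T@(tgt-p)*1000/(n-i); w=R.from_matrix(Rm.T@Rt).as_rotvec(degrees=True)/(n-i)
            s=s.round(1);w=w.round(1);rows.append([float(k)+0 for k in [*s,*w]])
            p=p+Rm@s/1000;Rm=Rm@R.from_rotvec(w,degrees=True).as_matrix()
    print(len(rows),'['+','.join('['+','.join('%g'%k for k in q)+']' for q in rows)+']')
    return p,Rm
def st():
    s=r.observe();p,Rm=state();print('t',s['time_s'],'p',p.round(4),'yaw',yawof(Rm).round(2),'z',Rm[:,2].round(4),'j',np.degrees(s['joints']).round(1),'f',s['ft_force'].round(1),'w',round(s['width'],3))
E
python3 -c "
from plan import *
st();plan([(.39,.25,.30,68.5-70),(.47,-.28,.22,-103)])"
```

```text
t 1.425 p [0.229  0.5807 0.2431] yaw 68.46 z [-0.0019 -0.0036 -1.    ] j [62.4 26.7 87.2  0.  66.3 -6. ] f [ 0.3 -0.5  1.1] w 0.998
17 [[-38.7,-35.5,-8,0,0,10],[-44.3,-28.3,-8,0,0,10],[-48.6,-20.1,-8,0,0,10],[-51.3,-11.4,-8,0,0,10],[-52.5,-2.3,-8,-0.1,0.1,10],[-52.1,6.8,-8.1,0,0,10],[-50.1,15.8,-8,-0.1,0.1,10],[-52.8,9.4,8,0,0,10.1],[-50.3,18.5,8,0,0,10.2],[-46.2,27.1,8,0,0,10.1],[-40.8,34.8,8,0,0,10.2],[-33.9,41.5,8,0,0,10.1],[-26.1,46.8,7.9,0,0,10.2],[-17.4,50.7,8,0,0,10.1],[-8.3,53,7.9,0,0,10.2],[1.2,53.6,8,0,0,10.1],[10.6,52.6,7.9,0,0,10.2]]
```

```bash
python3 -m jog '[[-39,-36,-8,0,0,10],[-44,-28,-8,0,0,10],[-49,-20,-8,0,0,10],[-51,-11,-8,0,0,10],[-52,-2,-8,0,0,10],[-52,7,-8,0,0,10],[-50,16,-8,0,0,10],[-53,9,8,0,0,10],[-50,19,8,0,0,10],[-46,27,8,0,0,10],[-41,35,8,0,0,10],[-34,42,8,0,0,10],[-26,47,8,0,0,10],[-17,51,8,0,0,10],[-8,53,8,0,0,10],[1,54,8,0,0,10],[11,53,8,0,0,10],[0,0,0,0,0,0]]' 100
python3 - <<'E'
from plan import *
st()
p,d,K,W=shot('wrist','w1');Q=pts(d,K,W)
for n in 'key_center key_head key_tip mallet_head mallet_grip'.split():
    for b in models.boxes_of('wrist',n)[:3]:
        u,v=b['pixel'];print(n,round(b['conf'],2),int(u),int(v),Q[int(v),int(u)].round(3))
E
```

```text
time_s: 3.68
ee_pos: [0.4461, -0.3141, 0.2229]
ee_rot: [-3.105, 0.47, -0.016]
ft_force: [-0.2, 0.7, 0.6]
width: 1.0
t 3.675 p [ 0.4461 -0.3141  0.2229] yaw -107.2 z [ 1.020e-02 -5.000e-04 -9.999e-01] j [-42.3  21.  100.2   0.4  58.3  64.7] f [-0.2  0.7  0.6] w 1.0
key_center 0.7 208 189 [ 0.461 -0.236  0.013]
key_head 0.78 210 192 [ 0.458 -0.238  0.015]
key_tip 0.78 210 192 [ 0.458 -0.238  0.015]
key_tip 0.69 301 53 [ 0.567 -0.377  0.028]
mallet_head 0.71 301 52 [ 0.568 -0.378  0.027]
mallet_head 0.57 492 83 [ 0.482 -0.55   0.039]
mallet_grip 0.74 492 77 [ 0.488 -0.552  0.037]
```

View pics/w1.png

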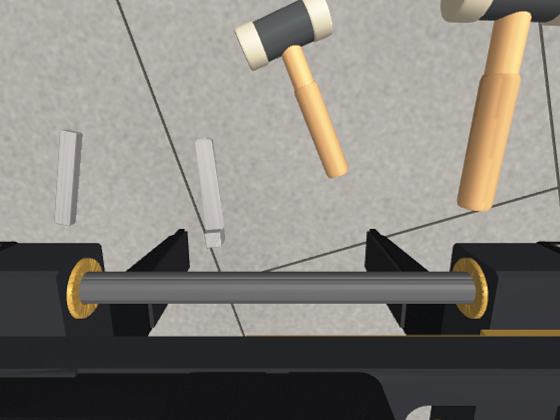

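```bash
cat > fit.py <<'E'
from plan import *
def keyfit(Q,x0=.38,x1=.54,y0=-.29,y1=-.18):
    P=Q[(Q[...,0]>x0)&(Q[...,0]<x1)&(Q[...,1]>y0)&(Q[...,1]<y1)&(Q[...,2]>.007)&(Q[...,2]<.04)]
    rect=cv2.minAreaRect((P[:,:2]*1000).astype(np.float32));print('rect mm',np.round(rect[0],1),np.round(rect[1],1),round(rect[2],1))
    B=np.median(Q[(Q[...,0]>x0)&(Q[...,0]<x1)&(Q[...,1]>y0)&(Q[...,1]<y1)&(Q[...,2]<.007)][:,2])
    H=P[P[:,2]>.026];S=P[(P[:,2]<.02)]
    print('bench z',B,'head top',H.mean(0).round(4),'n',len(H),'zmax',P[:,2].max().round(3))
    c=S[:,:2].mean(0);w,V=np.linalg.eigh(np.cov((S[:,:2]-c).T));print('shank',c.round(4),'ang',np.degrees(np.arctan2(*(V[::-1,1]*np.sign(V[0,1])))).round(2),np.sqrt(12*w).round(4))
E
python3 - <<'E'
from fit import *
z=np.load('pics/w1.npz');Q=pts(z['d'],z['K'],z['W']);keyfit(Q)
# mallet
P=Q[(Q[...,0]>.40)&(Q[...,0]<.68)&(Q[...,1]>-.46)&(Q[...,1]<-.29)&(Q[...,2]>.009)&(Q[...,2]<.06)]
hd=P[P[:,0]>.57];rect=cv2.minAreaRect((hd[:,:2]*1000).astype(np.float32));print('head',rect)
h=P[P[:,0]<.56];
for k in np.arange(.42,.56,.02):
    m=(h[:,0]>=k)&(h[:,0]<k+.02); print(k,h[m].mean(0).round(4),h[m][:,1].min().round(4),h[m][:,1].max().round(4)) if m.any() else 0
E
```

```text
rect mm [ 457.8 -236.4] [ 18.6 122.5] 77.9
bench z 0.0009695135872928584 head top [ 0.4071 -0.2262  0.0305] n 252 zmax 0.033
shank [ 0.4653 -0.2387] ang -11.21 [0.0192 0.1079]
head ((590.7913818359375, -366.24261474609375), (43.283878326416016, 90.00111389160156), 5.4274115562438965)
0.42 [ 0.4373 -0.3809  0.0238] -0.3945 -0.3701
0.44 [ 0.4501 -0.3809  0.0249] -0.3958 -0.3677
0.46 [ 0.4701 -0.3785  0.0261] -0.393 -0.3658
0.48000000000000004 [ 0.49   -0.3764  0.0271] -0.3906 -0.3636
0.5 [ 0.5101 -0.3742  0.0283] -0.3886 -0.3614
0.52 [ 0.5298 -0.3722  0.0291] -0.3869 -0.3599
0.54 [ 0.5501 -0.3698  0.0292] -0.3821 -0.3586
```

```bash
python3 -c "
from plan import *
plan([(.409,-.226,.07,-102.1)])"
```

```text
3 [[-20.7,-23.1,51.3,0,-0.2,-1.6],[-19.8,-23.7,51.4,0,-0.2,-1.5],[-19,-24.2,51.4,-0.1,-0.3,-1.6]]
```

```bash
python3 -m jog '[[-21,-23,51,0,-0.2,-1.6],[-20,-24,51,0,-0.2,-1.6],[-19,-24,40,0,-0.2,-1.6],[0,0,0,0,0,0]]'; python3 -c "
from plan import *
st();plan([(.409,-.226,.05,-102.1)])"
```

```text
time_s: 4.47
ee_pos: [0.4086, -0.2215, 0.081]
ee_rot: [3.124, -0.313, 0.009]
ft_force: [0.1, -0.1, 1.3]
width: 1.002
t 4.475 p [ 0.4086 -0.2215  0.081 ] yaw -101.44 z [ 0.0056 -0.0026 -1.    ] j [-3.670e+01  2.710e+01  1.194e+02  1.000e-01  3.320e+01  6.470e+01] f [ 0.1 -0.1  1.3] w 1.002
1 [[1.1,4.3,31,0.1,-0.3,0.7]]
```

```bash
python3 -m jog '[[1,4.5,31,0.1,-0.3,0.7],[0,0,0,0,0,0],[0,0,0,0,0,0]]'; python3 -c "
from plan import *
st();plan([(.409,-.226,.004,-102.1)])
z=shot('wrist','w2');Q=pts(z[1],z[2],z[3])
from fit import keyfit;keyfit(Q)"
```

```text
time_s: 4.85
ee_pos: [0.4119, -0.2273, 0.0531]
ee_rot: [3.121, -0.328, 0.01]
ft_force: [0.1, -0.0, -0.0]
width: 0.998
t 4.85 p [ 0.4119 -0.2273  0.0531] yaw -101.99 z [ 0.0062 -0.0037 -1.    ] j [-3.700e+01  3.040e+01  1.198e+02  1.000e-01  2.940e+01  6.500e+01] f [ 0.1 -0.  -0. ] w 0.998
1 [[-3.5,-0.8,49.1,0.1,-0.4,0.1]]
rect mm [ 457.8 -236.4] [ 18.1 122.2] 77.9
bench z 0.0009640449024523601 head top [ 0.4074 -0.2256  0.0306] n 841 zmax 0.033
shank [ 0.4678 -0.2386] ang -12.15 [0.0179 0.1044]
```

View pics/w2.png

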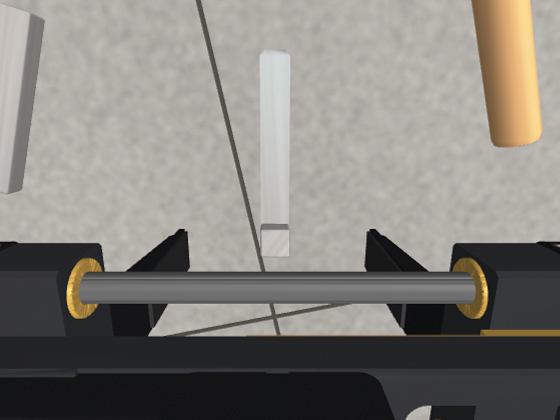

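Key's head at (275,243), tip at (275,55), centred between the fingers. Going down and gripping.

```bash
python3 -m jog '[[-2,-0.5,25,0.1,-0.4,0],[-1.5,-0.3,21,0,0,0],[0,0,2,0,0,0],[0,0,0,0,0,0]]'; python3 -c "
from plan import *
st();plan([(.409,-.226,.004,-102.1)])"
```

```text
time_s: 5.4
ee_pos: [0.4114, -0.2278, 0.009]
ee_rot: [3.119, -0.327, 0.012]
ft_force: [-0.2, -0.5, 0.6]
width: 0.998
t 5.4 p [ 0.4114 -0.2278  0.009 ] yaw -101.97 z [ 0.0068 -0.006  -1.    ] j [-3.700e+01  3.540e+01  1.213e+02 -1.000e-01  2.290e+01  6.500e+01] f [-0.2 -0.5  0.6] w 0.998
1 [[-2.7,-1.3,4.9,0.3,-0.5,0.1]]
```

```bash
python3 -m jog '[[-3.5,-2,5,0.4,-0.6,0],[0,0,0,0,0,0],[0,0,0,0,0,0]]'; python3 -m jog '[[0,0,0,0,0,0],[0,0,0,0,0,0],[0,0,0,0,0,0],[0,0,0,0,0,0],[0,0,0,0,0,0],[0,0,0,0,0,0]]' 0; python3 -c "
from plan import *
st()"
```

```text
time_s: 5.78
ee_pos: [0.4089, -0.2254, 0.0053]
ee_rot: [-3.122, 0.327, 0.001]
ft_force: [-0.6, 0.2, -0.8]
width: 0.999
time_s: 6.52
ee_pos: [0.409, -0.2255, 0.0055]
ee_rot: [-3.123, 0.327, 0.001]
ft_force: [0.4, -0.4, 0.3]
width: 0.425
t 6.525 p [ 0.409  -0.2255  0.0055] yaw -101.96 z [-2.0e-04  1.9e-03 -1.0e+00] j [-37.   35.8 121.4   0.2  22.9  64.7] f [ 0.4 -0.4  0.3] w 0.425
```

Fingers close slowly; wait on.

```bash
python3 -m jog '[[0,0,0,0,0,0],[0,0,0,0,0,0],[0,0,0,0,0,0],[0,0,0,0,0,0]]' 0; python3 -m jog '[[0,0,-15,0,0,0],[0,0,-40,0,0,0],[0,0,-40,0,0,0],[0,0,0,0,0,0],[0,0,0,0,0,0]]'; python3 -c "
from plan import *
st();z=shot('wrist','w3')"
```

```text
time_s: 7.02
ee_pos: [0.409, -0.2255, 0.0055]
ee_rot: [-3.123, 0.327, 0.001]
ft_force: [-0.2, -0.3, 1.0]
width: 0.183
time_s: 7.65
ee_pos: [0.4079, -0.2249, 0.1047]
ee_rot: [-3.121, 0.327, 0.004]
ft_force: [-0.2, 0.9, -1.8]
width: 0.186
t 7.65 p [ 0.4079 -0.2249  0.1047] yaw -101.96 z [-0.0022  0.0033 -1.    ] j [-3.700e+01  2.490e+01  1.177e+02  1.000e-01  3.760e+01  6.480e+01] f [-0.2  0.9 -1.8] w 0.186
```

View pics/w3.png

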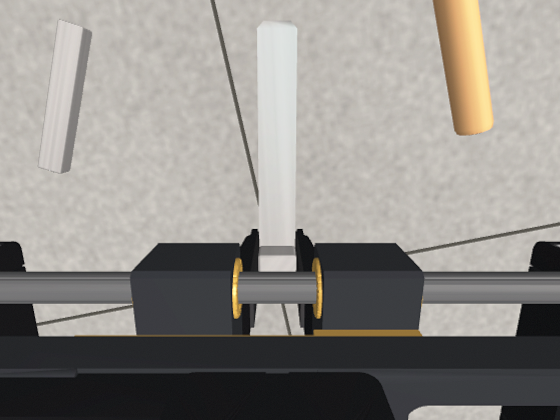

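```bash
cat >> fit.py <<'E'
def heldkey(fn):
    z=np.load(fn);W=z['W'];Tt=tool()  # tool at time of shot must be current
    m=np.array(camera_model('wrist')['tool_from_camera']);Q=pts(z['d'],z['K'],m)
    P=Q[(np.abs(Q[...,1])<.014)&(Q[...,0]<-.0)&(Q[...,0]>-.2)] if 0 else Q[(np.abs(Q[...,1])<.014)&(np.abs(Q[...,2])<.03)]
    return P
E
python3 - <<'E'
from fit import *
P=heldkey('pics/w3.npz')
print(len(P))
for k in np.arange(-.05,.15,.01):
    m=(P[:,0]>=k)&(P[:,0]<k+.01)
    if m.sum()>5: print(round(k,3),m.sum(),P[m].mean(0).round(4),P[m].min(0).round(4),P[m].max(0).round(4))
S=P[(P[:,0]>.025)&(P[:,0]<.1)]
A=np.c_[S[:,0],S[:,1],np.ones(len(S))];c=np.linalg.lstsq(A,S[:,2],rcond=None)[0];print(c, 'pitch of top face deg',np.degrees(np.arctan(c[:2])))
E
```

```text
9945
-0.01 130 [-0.0008  0.0004 -0.0251] [-0.002  -0.008  -0.0263] [-0.      0.0094 -0.0235]
0.0 1247 [ 0.0058  0.0007 -0.0201] [ 0.     -0.0098 -0.03  ] [ 0.01    0.0111 -0.0017]
0.01 1047 [ 0.0138  0.0001 -0.0136] [ 0.01   -0.014  -0.0299] [ 0.0199  0.014  -0.0012]
0.02 723 [ 0.025   0.0007 -0.011 ] [ 0.02   -0.008  -0.0133] [ 0.03    0.0093 -0.0086]
0.03 749 [ 0.035   0.0005 -0.0102] [ 0.03   -0.0084 -0.0125] [ 0.04    0.0097 -0.0083]
0.04 794 [ 0.0449  0.0006 -0.0095] [ 0.04   -0.0083 -0.0115] [ 0.05    0.0097 -0.0074]
0.05 825 [ 0.0551  0.0007 -0.0087] [ 0.05   -0.0082 -0.0106] [ 0.06    0.0095 -0.0065]
0.06 826 [ 0.0652  0.0007 -0.0081] [ 0.0603 -0.0081 -0.0097] [ 0.07    0.0095 -0.0056]
0.07 841 [ 0.0751  0.0006 -0.0073] [ 0.07   -0.0084 -0.0097] [ 0.08    0.0094 -0.0049]
0.08 893 [ 0.0851  0.0005 -0.0066] [ 0.0802 -0.0084 -0.0084] [ 0.09    0.0096 -0.0038]
0.09 924 [ 0.0951  0.0006 -0.0059] [ 0.09   -0.0083 -0.0081] [ 0.1     0.0097 -0.0036]
0.1 876 [ 0.1047  0.0007 -0.005 ] [ 0.1    -0.0082 -0.0073] [ 0.11    0.0095 -0.0022]
0.11 70 [ 0.1106  0.0009 -0.0022] [ 0.11   -0.0059 -0.0034] [ 0.1112  0.0077 -0.0009]
[ 0.07262307 -0.00146752 -0.01276921] pitch of top face deg [ 4.15370303 -0.08408271]
```

```bash
python3 -c "
from plan import *
plan([(.45,-.2,.25,-70),(.60,-.08,.30,-5)],wmax=9.5)"
```

```text
11 [[8.9,-8.4,-36.4,-0.1,0,-8],[9.9,-7,-36.4,0,0,-8],[10.8,-5.6,-36.4,-0.1,0.1,-8],[11.6,-3.9,-36.3,0,0,-8],[26,-8.8,-7.2,0,0,-9.3],[27.1,-4.4,-7.1,0,0,-9.3],[27.4,0,-7.2,0,0,-9.3],[27.1,4.4,-7.1,0,0,-9.3],[26,8.7,-7.2,0,0,-9.3],[24.2,12.8,-7.1,0,0,-9.2],[21.9,16.6,-7.2,0,0,-9.3]]
```

```bash
python3 -m jog '[[9,-8,-36,0,0,-8],[10,-7,-36,0,0,-8],[11,-6,-36,0,0,-8],[12,-4,-36,0,0,-8],[26,-9,-7,0,0,-9],[27,-4,-7,0,0,-9],[27,0,-7,0,0,-9],[27,4,-7,0,0,-9],[26,9,-7,0,0,-9],[24,13,-7,0,0,-9],[22,17,-7,0,0,-8],[0,0,0,0,0,0],[0,0,0,0,0,0]]'
python3 - <<'E'
from plan import *
st();p,d,K,W=shot('wrist','w4')
Q=pts(d,K,W)
for n in 'keyway hub'.split():
    for b in models.boxes_of('wrist',n)[:3]:
        u,v=b['pixel'];print(n,round(b['conf'],2),int(u),int(v),Q[int(v),int(u)].round(3))
E
```

```text
time_s: 9.32
ee_pos: [0.6024, -0.0734, 0.2815]
ee_rot: [-2.291, -2.098, 0.022]
ft_force: [-0.3, 0.1, -3.6]
width: 0.184
t 9.325 p [ 0.6024 -0.0734  0.2815] yaw -5.02 z [-0.0342  0.0166 -0.9993] j [-13.4  24.2  85.5   0.5  72.5  -8.5] f [-0.3  0.1 -3.6] w 0.184
keyway 0.78 266 8 [0.602 0.086 0.142]
hub 0.92 264 8 [0.6   0.086 0.141]
hub 0.61 275 143 [ 0.606 -0.018  0.29 ]
```

View pics/w4.png

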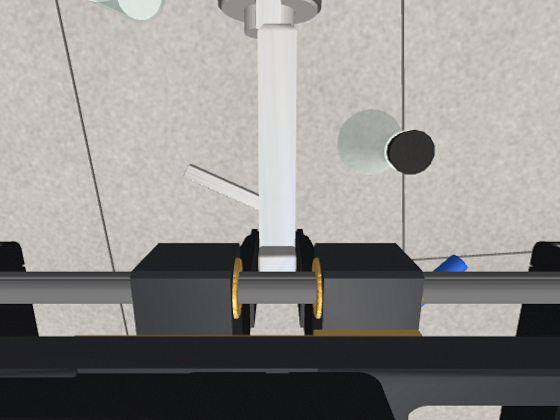

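```bash
python3 -c "
from plan import *
plan([(.603,-.13,.28,-5)],wmax=1.5)"
```

```text
2 [[-28,2.8,0.8,-1,-0.4,0],[-28,2.8,1,-1,-0.4,0]]
```

```bash
python3 -m jog '[[-35,3,1,-1,-0.5,0],[-35,3,1,-1,-0.5,0],[0,0,0,0,0,0],[0,0,0,0,0,0]]'
python3 - <<'E'
from plan import *
st();p,d,K,W=shot('wrist','w5')
Q=pts(d,K,W)
for n in 'keyway hub'.split():
    for b in models.boxes_of('wrist',n)[:3]:
        u,v=b['pixel'];print(n,round(b['conf'],2),int(u),int(v),Q[int(v),int(u)].round(3))
E
```

```text
time_s: 9.98
ee_pos: [0.6007, -0.1467, 0.2797]
ee_rot: [2.318, 2.114, -0.003]
ft_force: [0.1, 0.6, -2.4]
width: 0.189
t 9.975 p [ 0.6007 -0.1467  0.2797] yaw -5.28 z [ 0.0013 -0.0044 -1.    ] j [-19.7  24.4  85.4  -0.2  70.1 -14.4] f [ 0.1  0.6 -2.4] w 0.189
```

View pics/w5.png

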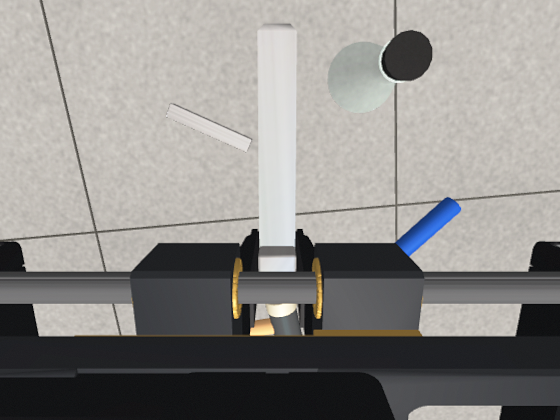

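```bash
python3 -m jog '[[50,-8,0,0,0,0],[50,-15,0,0,0,0],[46,-14,0,0,0,0],[0,0,0,0,0,0],[0,0,0,0,0,0]]'
python3 - <<'E'
from plan import *
st();p,d,K,W=shot('wrist','w6')
Q=pts(d,K,W)
for n in 'keyway hub'.split():
    for b in models.boxes_of('wrist',n)[:3]:
        u,v=b['pixel'];print(n,round(b['conf'],2),int(u),int(v),Q[int(v),int(u)].round(3))
E
```

```text
time_s: 10.75
ee_pos: [0.5765, 0.0092, 0.2791]
ee_rot: [2.314, 2.118, -0.002]
ft_force: [-0.1, -0.2, -3.2]
width: 0.187
t 10.75 p [0.5765 0.0092 0.2791] yaw -5.07 z [ 0.0019 -0.0043 -1.    ] j [-5.5 20.7 91.4 -0.3 67.8 -0.4] f [-0.1 -0.2 -3.2] w 0.187
keyway 0.86 350 31 [0.635 0.127 0.21 ]
hub 0.75 344 31 [0.63  0.127 0.212]
```

View pics/w6.png

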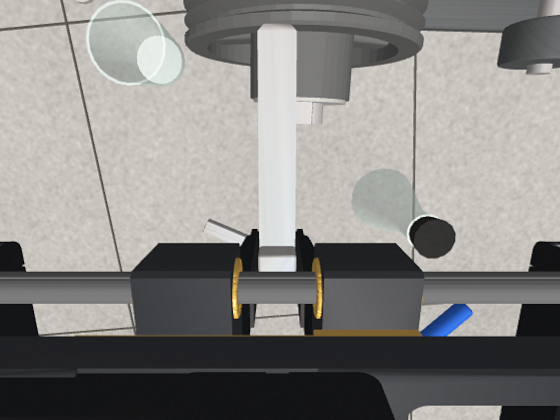

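```bash
cat > hub.py <<'E'
from plan import *
from scipy.optimize import least_squares
def hubfit(fn,key=True):
    z=np.load(fn);Q=pts(z['d'],z['K'],z['W']).reshape(-1,3)
    Q=Q[~np.isnan(Q[:,0])]
    r_=np.hypot(Q[:,0]-.607,Q[:,2]-.125)
    A=Q[(Q[:,1]>.088)&(Q[:,1]<.122)&(r_<.052)&(r_>.038)&(Q[:,2]>.13)]
    S=Q[(Q[:,1]>.06)&(Q[:,1]<.082)&(r_<.027)&(Q[:,2]>.125)]
    RM=Q[(Q[:,1]>.12)&(Q[:,1]<.18)&(r_>.09)&(r_<.108)&(Q[:,2]>.13)]
    print(len(A),len(S),len(RM))
    def f(p,P,Rr):
        x0,s,z0=p;return (np.hypot((P[:,0]-x0-s*(P[:,1]-.085))/np.hypot(1,s),P[:,2]-z0)-Rr)*1000
    for P,Rr,n in ((A,.045,'hub'),(S,.022,'stub'),(RM,.1,'rim')):
        if len(P)<30: continue
        q=least_squares(f,[.607,.05,.125],args=(P,Rr),loss='soft_l1');print(n,'x0 at y=.085',q.x[0].round(4),'slope deg',np.degrees(np.arctan(q.x[1])).round(2),'z0',q.x[2].round(4),'rms',np.sqrt(np.mean(q.fun**2)).round(2))
    for nm,P in(('hub',A),('stub',S)):
        print(nm,'x',np.percentile(P[:,0],[.5,99.5]).round(4),'zmax',np.percentile(P[:,2],99.5).round(4))
    return Q
E
python3 - <<'E'
from hub import *
Q=hubfit('pics/w6.npz')
# profile of y vs z near hub face
h=Q[(Q[:,0]>.60)&(Q[:,0]<.65)&(Q[:,2]>.15)&(Q[:,2]<.175)];print('hub minY pct',np.percentile(h[:,1],[.5,1,2,5]).round(4))
for k in np.arange(.60,.65,.005):
    m=h[(h[:,0]>=k)&(h[:,0]<k+.005)]
    if len(m)>5: print(round(k,3),len(m),np.sort(m[:,1])[:5].round(4))
s=Q[(Q[:,0]>.58)&(Q[:,0]<.64)&(Q[:,2]>.125)&(Q[:,2]<.15)&(Q[:,1]<.084)&(Q[:,1]>.05)]
print(len(s));
for k in np.arange(.59,.64,.003):
    m=s[(s[:,0]>=k)&(s[:,0]<k+.003)]
    if len(m)>3: print(round(k,3),len(m),m[:,1].min().round(4),np.median(m[:,2]).round(4))
E
```

```text
2786 401 7089
hub x0 at y=.085 0.6038 slope deg 6.48 z0 0.1256 rms 0.83
stub x0 at y=.085 0.6086 slope deg 4.68 z0 0.1208 rms 1.43
rim x0 at y=.085 0.6038 slope deg 5.22 z0 0.123 rms 3.98
hub x [0.5615 0.6489] zmax 0.1721
stub x [0.5994 0.6243] zmax 0.1457
hub minY pct [0.0854 0.086  0.0868 0.0886]
0.6 387 [0.0876 0.0877 0.0878 0.0879 0.0879]
0.605 451 [0.0872 0.0873 0.0873 0.0874 0.0875]
0.61 445 [0.0865 0.0866 0.0867 0.0868 0.0869]
0.615 449 [0.0859 0.086  0.0861 0.0862 0.0863]
0.62 432 [0.0853 0.0854 0.0855 0.0856 0.0857]
0.625 404 [0.085  0.085  0.0851 0.0851 0.0852]
0.63 385 [0.0848 0.0848 0.0848 0.0849 0.0849]
0.635 361 [0.0837 0.0846 0.0847 0.0847 0.0854]
0.64 244 [0.0867 0.0867 0.0875 0.0875 0.0883]
0.645 41 [0.1127 0.1143 0.1165 0.1173 0.1189]
474
0.599 50 0.0702 0.1421
0.602 58 0.0699 0.1419
0.605 58 0.0697 0.1422
0.608 57 0.0694 0.1418
0.611 65 0.0692 0.1425
0.614 56 0.069 0.1439
0.617 53 0.0686 0.1413
0.62 56 0.0682 0.137
0.623 13 0.0743 0.1318
0.635 4 0.0839 0.1378
0.638 4 0.0836 0.1284
```

```bash
python3 -m jog '[[5,31,0,0,0,-0.3],[4,32,0,0,0,0],[0,0,0,0,0,0],[0,0,0,0,0,0]]'
python3 - <<'E'
from hub import *
st();shot('wrist','w7')
Q=hubfit('pics/w7.npz')
h=Q[(Q[:,0]>.57)&(Q[:,0]<.64)&(Q[:,2]>.15)&(Q[:,2]<.175)]
for k in np.arange(.57,.64,.005):
    m=h[(h[:,0]>=k)&(h[:,0]<k+.005)]
    if len(m)>5: print(round(k,3),len(m),np.sort(m[:,1])[:3].round(4))
s=Q[(Q[:,0]>.58)&(Q[:,0]<.64)&(Q[:,2]>.125)&(Q[:,2]<.15)&(Q[:,1]<.083)&(Q[:,1]>.05)]
for k in np.arange(.58,.64,.002):
    m=s[(s[:,0]>=k)&(s[:,0]<k+.002)]
    if len(m)>3: print(round(k,3),len(m),m[:,1].min().round(4),np.median(m[:,2]).round(4),m[:,2].max().round(4))
E
python3 -c "
import cv2
p=cv2.imread('pics/w7.png');cv2.imwrite('pics/w7c.png',cv2.resize(p[20:160,120:320],None,fx=4,fy=4))"
```

```text
time_s: 11.4
ee_pos: [0.6419, 0.008, 0.2784]
ee_rot: [2.316, 2.117, -0.004]
ft_force: [-0.2, 0.2, -3.2]
width: 0.187
t 11.4 p [0.6419 0.008  0.2784] yaw -5.14 z [ 5.0e-04 -4.4e-03 -1.0e+00] j [-5.1 26.6 81.9 -0.3 71.4  0.2] f [-0.2  0.2 -3.2] w 0.187
3583 685 8492
hub x0 at y=.085 0.6043 slope deg 5.0 z0 0.1256 rms 1.0
stub x0 at y=.085 0.6111 slope deg 43.2 z0 0.1212 rms 2.0
rim x0 at y=.085 0.605 slope deg 3.02 z0 0.122 rms 3.84
hub x [0.5644 0.6348] zmax 0.1718
stub x [0.5821 0.6246] zmax 0.1461
0.57 264 [0.0913 0.0914 0.0916]
0.575 327 [0.0908 0.0909 0.091 ]
0.58 366 [0.0902 0.0903 0.0904]
0.585 376 [0.0893 0.0894 0.0897]
0.59 419 [0.0889 0.089  0.0891]
0.595 429 [0.0882 0.0883 0.0887]
0.6 427 [0.0877 0.0878 0.0878]
0.605 449 [0.0871 0.0872 0.0872]
0.61 454 [0.0866 0.0867 0.0868]
0.615 444 [0.0862 0.0863 0.0864]
0.62 444 [0.0854 0.0854 0.0858]
0.625 451 [0.0848 0.0848 0.0849]
0.63 398 [0.0845 0.0846 0.0846]
0.635 50 [0.1098 0.1106 0.1113]
0.582 17 0.072 0.136 0.1383
0.584 20 0.0718 0.1392 0.1411
0.586 24 0.0718 0.1413 0.1429
0.588 28 0.0716 0.1431 0.1444
0.59 30 0.0714 0.1444 0.1465
0.592 39 0.0712 0.1421 0.1469
0.594 31 0.0709 0.142 0.1438
0.596 32 0.0708 0.1418 0.144
0.598 33 0.0706 0.1419 0.1433
0.6 37 0.0705 0.142 0.1438
0.602 34 0.0702 0.1417 0.1431
0.604 33 0.0701 0.142 0.143
0.606 37 0.0699 0.1419 0.1437
0.608 35 0.0698 0.1419 0.1433
0.61 38 0.0687 0.1419 0.1431
0.612 31 0.0686 0.1426 0.1467
0.614 45 0.0684 0.1439 0.1455
0.616 45 0.0681 0.1423 0.145
0.618 45 0.0678 0.1406 0.1431
0.62 45 0.0675 0.1381 0.141
0.622 46 0.0681 0.134 0.1369
0.624 13 0.0744 0.1307 0.134
```

View pics/w7c.png

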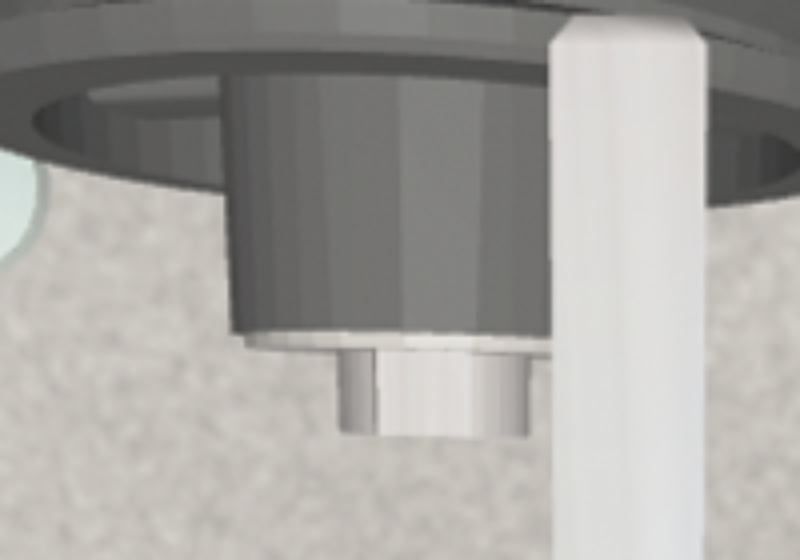

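```bash
python3 -c "
from plan import *
s=plan([(.5886,-.055,.25,-6),(.5886,-.055,.16,-6)],vmax=50)"
```

```text
4 [[-33.7,-23.7,14.3,0,0.1,0.4],[-33.9,-23.5,14.3,0.1,0.1,0.5],[0,0,45,0,0,0],[0,0,45,0,0,0]]
```

```bash
python3 -m jog '[[-34,-24,14,0,0.3,0.4],[-34,-24,14,0,0.2,0.5],[0,0,45,0,0,0],[0,0,40,0,0,0],[0,0,0,0,0,0],[0,0,0,0,0,0]]'; python3 -c "
from plan import *
st();plan([(.5886,-.0489,.148,-6)])"
```

```text
time_s: 12.2
ee_pos: [0.5845, -0.058, 0.1669]
ee_rot: [2.336, 2.097, 0.011]
ft_force: [-0.6, -0.3, -2.1]
width: 0.188
t 12.2 p [ 0.5845 -0.058   0.1669] yaw -6.18 z [ 0.0068  0.0033 -1.    ] j [-12.2  27.9  98.1   0.3  53.7  -6.3] f [-0.6 -0.3 -2.1] w 0.188
1 [[9.4,3,19,0.4,-0.2,-0.2]]
```

```bash
python3 -m jog '[[8,3.5,20,0.5,0,-0.2],[0,0,0,0,0,0],[0,0,0,0,0,0]]'; python3 -c "
from plan import *
st();plan([(.5886,-.0489,.148,-6)]);shot('wrist','w8');shot('scene','s8')
from hub import hubfit
import cv2
p=cv2.imread('pics/w8.png');cv2.imwrite('pics/w8c.png',cv2.resize(p[0:130,190:360],None,fx=4,fy=4))
p=cv2.imread('pics/s8.png');cv2.imwrite('pics/s8c.png',cv2.resize(p[150:330,250:420],None,fx=3,fy=3))
from fit import heldkey
P=heldkey('pics/w8.npz');S=P[(P[:,0]>.025)&(P[:,0]<.1)]
A=np.c_[S[:,0],S[:,1],np.ones(len(S))];c=np.linalg.lstsq(A,S[:,2],rcond=None)[0];print(np.degrees(np.arctan(c[:2])),P[:,0].max())
"
```

```text
time_s: 12.58
ee_pos: [0.5905, -0.0495, 0.1484]
ee_rot: [-2.332, -2.103, -0.006]
ft_force: [-0.0, -0.4, -2.3]
width: 0.187
t 12.575 p [ 0.5905 -0.0495  0.1484] yaw -5.92 z [ 0.0017  0.0035 -1.    ] j [-11.3  29.7  98.2   0.3  52.1  -5.5] f [-0.  -0.4 -2.3] w 0.187
1 [[0.4,-2,0.4,0.1,-0.2,0.1]]
[6.19405932 0.1676517 ] 0.12193496462396797
```

View pics/w8c.png

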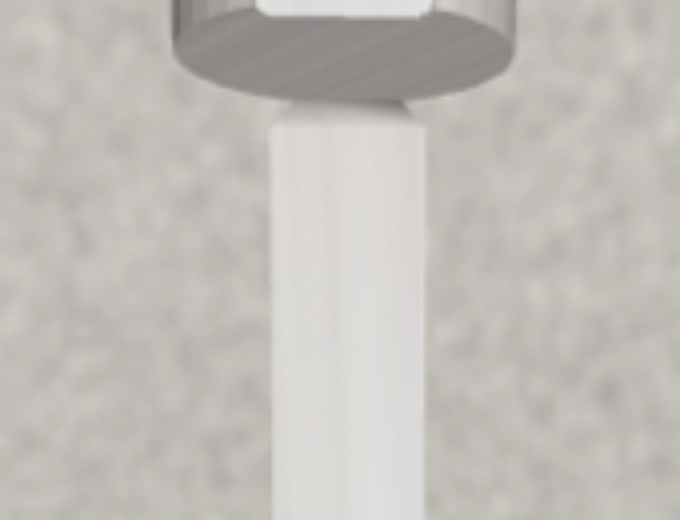

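View pics/s8c.png

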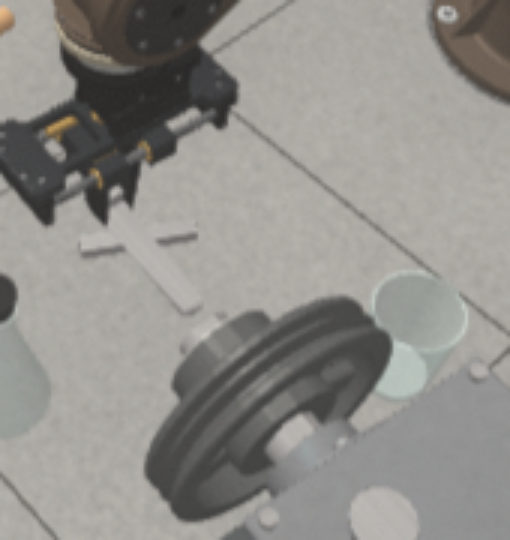

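```bash
cat >> fit.py <<'E'
def prof(fn):
    P=heldkey(fn);P=P[np.abs(P[:,1])<.008]
    for k in np.arange(.0,.125,.01):
        m=(P[:,0]>=k)&(P[:,0]<k+.01)
        if m.sum()>5: print(round(k,3),m.sum(),np.median(P[m],0).round(4))
E
python3 - <<'E'
from fit import *
prof('pics/w3.npz');print();prof('pics/w6.npz');print();prof('pics/w8.npz')
E
```

```text
0.0 989 [ 0.0056 -0.0001 -0.0217]
0.01 634 [ 0.0151 -0.0001 -0.0117]
0.02 656 [ 0.025  -0.0001 -0.011 ]
0.03 677 [ 0.035  -0.0001 -0.0102]
0.04 695 [ 0.0451 -0.0001 -0.0095]
0.05 712 [ 0.0551 -0.0001 -0.0087]
0.06 746 [ 0.0651  0.0003 -0.008 ]
0.07 746 [ 0.0752 -0.0001 -0.0073]
0.08 801 [ 0.085  -0.0001 -0.0065]
0.09 816 [ 0.095  -0.0001 -0.0058]
0.1 785 [ 1.047e-01 -1.000e-04 -4.900e-03]
0.11 29 [ 0.1103 -0.0006 -0.0018]

0.0 1014 [ 0.0055 -0.0001 -0.0215]
0.01 624 [ 0.0151 -0.0001 -0.0111]
0.02 659 [ 0.0251 -0.0001 -0.0101]
0.03 672 [ 0.035  -0.0001 -0.0091]
0.04 687 [ 0.045  -0.0001 -0.0082]
0.05 696 [ 0.055  -0.0001 -0.0072]
0.06 742 [ 0.0652 -0.0001 -0.0063]
0.07 745 [ 0.0749 -0.0001 -0.0053]
0.08 762 [ 0.0851 -0.0001 -0.0043]
0.09 789 [ 0.095  -0.0001 -0.0034]
0.1 740 [ 1.046e-01 -1.000e-04 -2.200e-03]

0.0 997 [ 0.0055 -0.0001 -0.021 ]
0.01 629 [ 0.015  -0.0001 -0.0108]
0.02 653 [ 0.0251 -0.0001 -0.0097]
0.03 668 [ 0.035  -0.0001 -0.0086]
0.04 685 [ 0.045  -0.0001 -0.0076]
0.05 691 [ 0.0549 -0.0001 -0.0065]
0.06 730 [ 0.0652 -0.0001 -0.0054]
0.07 743 [ 0.0753 -0.0001 -0.0043]
0.08 747 [ 0.0852  0.0003 -0.0032]
0.09 773 [ 0.0951 -0.0001 -0.0022]
0.1 710 [ 1.045e-01 -1.000e-04 -8.000e-04]
0.11 330 [0.1198 0.0006 0.0179]
0.12 275 [ 0.1203 -0.0006  0.008 ]
```

```bash
python3 -m jog '[[0,-0.6,0.3,0,2.4,0],[0,0,0,0,0,0],[0,0,0,0,0,0]]'; python3 -c "
from fit import *
st();shot('wrist','w9')
import cv2
p=cv2.imread('pics/w9.png');cv2.imwrite('pics/w9c.png',cv2.resize(p[0:130,190:360],None,fx=4,fy=4))
prof('pics/w9.npz')
z=np.load('pics/w9.npz');Q=pts(z['d'],z['K'],z['W']);K=Q[(np.abs(Q[...,0]-.595)<.03)&(Q[...,1]>-.04)&(Q[...,1]<.062)&(Q[...,2]>.13)&(Q[...,2]<.17)]
A=np.c_[K[:,1],np.ones(len(K))];print(np.linalg.lstsq(A,K[:,2],rcond=None)[0], K[K[:,1]>.05].mean(0))
"
```

```text
time_s: 13.05
ee_pos: [0.5899, -0.0497, 0.1488]
ee_rot: [-2.312, -2.084, -0.055]
ft_force: [-0.3, 0.1, -2.5]
width: 0.189
t 13.05 p [ 0.5899 -0.0497  0.1488] yaw -5.94 z [ 0.0069  0.0448 -0.999 ] j [-12.4  29.6  98.3   3.3  52.3  -8.5] f [-0.3  0.1 -2.5] w 0.189
0.0 981 [ 0.0055 -0.0001 -0.0213]
0.01 643 [ 0.015  -0.0001 -0.0108]
0.02 649 [ 0.0251 -0.0001 -0.0097]
0.03 668 [ 0.0351 -0.0001 -0.0086]
0.04 690 [ 0.045  -0.0001 -0.0076]
0.05 689 [ 0.055  -0.0001 -0.0065]
0.06 736 [ 0.0653 -0.0001 -0.0054]
0.07 738 [ 0.075   0.0003 -0.0043]
0.08 749 [ 0.085  -0.0001 -0.0032]
0.09 765 [ 0.0951  0.0003 -0.0022]
0.1 718 [ 1.044e-01 -1.000e-04 -9.000e-04]
0.11 390 [ 1.194e-01 -1.000e-04  2.000e-02]
0.12 271 [ 1.218e-01 -1.000e-04  1.250e-02]
[-0.06609667  0.1580656 ] [0.59983569 0.05439069 0.15417523]
```

View pics/w9c.png

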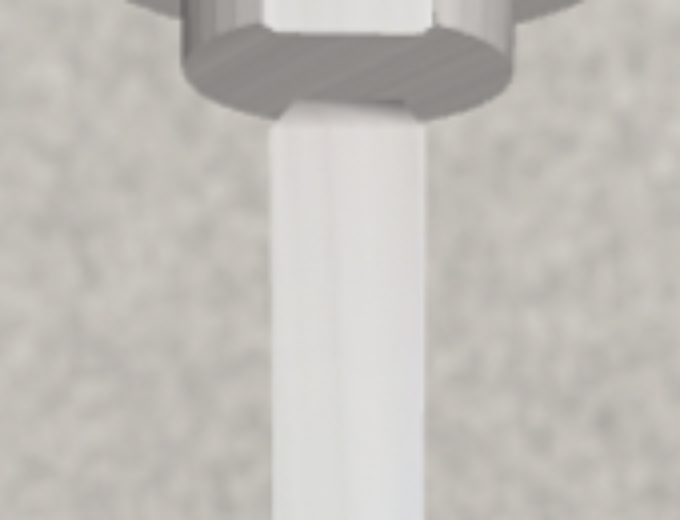

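```bash
python3 -m jog '[[12,0,0.5,0.2,0,0],[12,0,0.5,0,0,0],[12,0,0.5,0,0,0],[0,0,0,0,0,0]]'; python3 -c "
from fit import *
st();shot('wrist','w10');prof('pics/w10.npz')
K0=np.array([.6035,.0878]);u=np.array([.1045,.9945]);p=state()[0][:2];print('dist',(K0-p)@u,'lat',(p-K0)@np.array([.9945,-.1045]))
p=cv2.imread('pics/w10.png');cv2.imwrite('pics/w10c.png',cv2.resize(p[0:130,190:360],None,fx=4,fy=4))"
```

```text
time_s: 13.6
ee_pos: [0.5939, -0.0102, 0.149]
ee_rot: [-2.309, -2.084, -0.05]
ft_force: [-0.8, 0.1, -2.7]
width: 0.191
t 13.6 p [ 0.5939 -0.0102  0.149 ] yaw -5.86 z [ 0.003   0.0446 -0.999 ] j [-8.5 29.7 98.   3.2 52.5 -4.6] f [-0.8  0.1 -2.7] w 0.191
0.0 994 [ 0.0055 -0.0001 -0.0211]
0.01 631 [ 0.0151  0.0004 -0.0109]
0.02 645 [ 0.025  -0.0001 -0.0098]
0.03 670 [ 0.035  -0.0001 -0.0087]
0.04 690 [ 0.045  -0.0001 -0.0076]
0.05 692 [ 0.055  -0.0001 -0.0065]
0.06 731 [ 0.0653 -0.0001 -0.0054]
0.07 737 [ 0.075  -0.0001 -0.0042]
0.08 753 [ 0.085   0.0003 -0.0032]
0.09 980 [ 0.0964 -0.0001 -0.0025]
0.1 1045 [ 1.047e-01 -1.000e-04 -1.620e-02]
0.11 485 [ 0.1124 -0.0002 -0.0163]
dist 0.09893877067752613 lat 0.0006779539519655032
```

View pics/w10c.png

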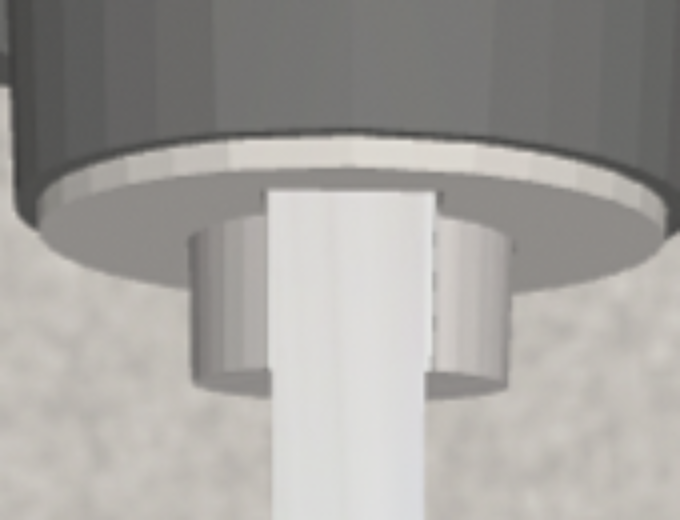

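```bash
python3 -m jog '[[12,-0.2,0.9,0,0,0],[12,-0.2,0.9,0,0,0],[12,0,0.9,0,0,0],[0,0,0,0,0,0]]'; python3 -c "
from fit import *
st()
K0=np.array([.6035,.0878]);u=np.array([.1045,.9945]);p=state()[0][:2];print('dist',(K0-p)@u,'lat',(p-K0)@np.array([.9945,-.1045]))"
```

```text
time_s: 14.15
ee_pos: [0.5973, 0.0277, 0.1477]
ee_rot: [-2.309, -2.083, -0.05]
ft_force: [0.3, -0.3, -2.9]
width: 0.187
t 14.15 p [0.5973 0.0277 0.1477] yaw -5.89 z [ 0.0029  0.0446 -0.999 ] j [-4.8 30.1 97.6  3.2 52.4 -0.9] f [ 0.3 -0.3 -2.9] w 0.187
dist 0.06042303030659685 lat 0.00013681783943845973
```

```bash
python3 -m jog '[[8,0,0.7,0,0,0],[8,0,0.7,0,0,0],[7,0,0.5,0,0,0],[0,0,0,0,0,0]]'; python3 -c "
from fit import *
st();shot('wrist','w11');prof('pics/w11.npz')
K0=np.array([.6035,.0878]);u=np.array([.1045,.9945]);p=state()[0][:2];print('dist',(K0-p)@u,'lat',(p-K0)@np.array([.9945,-.1045]))"
```

```text
time_s: 14.65
ee_pos: [0.5999, 0.0521, 0.1468]
ee_rot: [-2.31, -2.083, -0.05]
ft_force: [0.3, -0.2, -2.8]
width: 0.19
t 14.65 p [0.5999 0.0521 0.1468] yaw -5.91 z [ 0.003   0.0445 -0.999 ] j [-2.5 30.4 97.1  3.2 52.5  1.5] f [ 0.3 -0.2 -2.8] w 0.19
0.0 989 [ 0.0055 -0.0001 -0.0212]
0.01 638 [ 0.015   0.0004 -0.0108]
0.02 643 [ 0.0251 -0.0001 -0.0097]
0.03 513 [ 0.0339 -0.0001 -0.0096]
0.04 807 [ 0.0451 -0.0001 -0.0215]
0.05 831 [ 0.0552 -0.0001 -0.0211]
0.06 844 [ 0.0651 -0.0001 -0.0205]
0.07 921 [ 0.075  -0.0001 -0.0201]
0.08 462 [ 0.0825 -0.0001 -0.0197]
dist 0.03609189695919953 lat 0.00018514765607866458
```

View pics/w11.png

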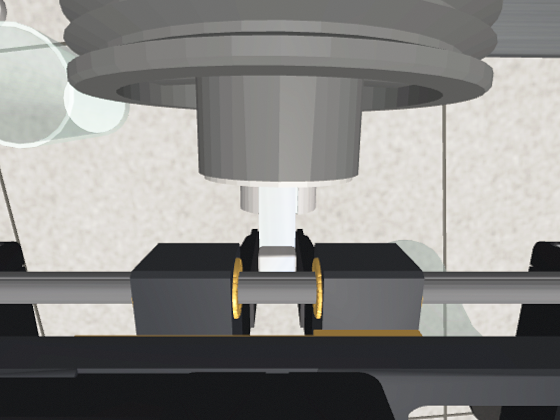

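```bash
python3 -m jog '[[0,0,0,0,0,0],[0,0,0,0,0,0],[0,0,0,0,0,0],[0,0,0,0,0,0]]' 50; python3 -m jog '[[0,0,-20,0,0,0],[0,0,-45,0,0,0],[-30,0,-45,0,-1,0],[-50,0,0,0,-1.6,0],[0,0,0,0,0,0]]'; python3 -c "
from plan import *
st();shot('wrist','w12')"
```

```text
time_s: 15.2
ee_pos: [0.6004, 0.0512, 0.1476]
ee_rot: [-2.311, -2.083, -0.052]
ft_force: [-0.2, 0.4, -0.7]
width: 0.491
time_s: 15.82
ee_pos: [0.5913, -0.0354, 0.2582]
ee_rot: [2.332, 2.103, -0.003]
ft_force: [-0.3, 1.1, -0.3]
width: 0.498
t 15.825 p [ 0.5913 -0.0354  0.2582] yaw -5.92 z [-5.0e-04 -2.7e-03 -1.0e+00] j [-9.7 23.1 90.8 -0.2 66.1 -3.8] f [-0.3  1.1 -0.3] w 0.498
```

View pics/w12.png

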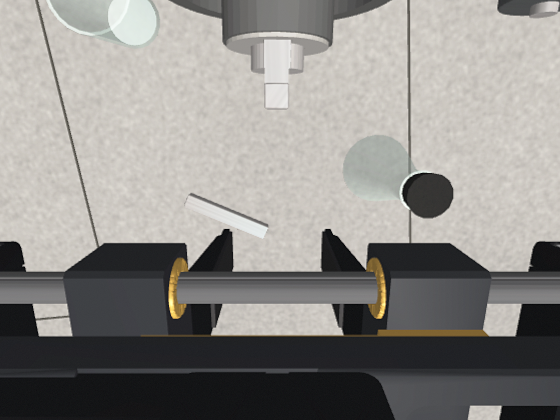

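```bash
cat >> hub.py <<'E'
K0=np.array([.6035,.0878]);U=np.array([.1045,.9945])
def headpos(fn):
    z=np.load(fn);Q=pts(z['d'],z['K'],z['W']).reshape(-1,3)
    H=Q[(Q[:,0]>.585)&(Q[:,0]<.62)&(Q[:,1]>.02)&(Q[:,1]<.085)&(Q[:,2]>.165)&(Q[:,2]<.18)]
    s=(H[:,:2]-K0)@U; l=(H[:,:2]-K0)@np.array([U[1],-U[0]])
    print('head n',len(H),'mean',H.mean(0).round(4),'s',np.percentile(s,[1,50,99]).round(4),'lat',np.percentile(l,[1,50,99]).round(4),'z',np.median(H[:,2]).round(4))
E
python3 -c "
from hub import *
headpos('pics/w12.npz');hubfit('pics/w12.npz')
p,R_=plan([(.55,-.2,.25,-40),(.533,-.372,.15,-84)],wmax=9.5)"
```

```text
head n 640 mean [0.5991 0.0476 0.1718] s [-0.0492 -0.0407 -0.0318] lat [-0.0089 -0.0001  0.0087] z 0.1718
4254 542 0
hub x0 at y=.085 0.605 slope deg 3.0 z0 0.1255 rms 1.37
stub x0 at y=.085 0.6036 slope deg 6.92 z0 0.1255 rms 2.22
hub x [0.5624 0.6488] zmax 0.1718
stub x [0.581  0.6248] zmax 0.1463
9 [[-42.3,-6.1,2.2,0,0,8.5],[-42.7,0.2,2.2,0,0,8.5],[-42.3,6.5,2.2,0,0,8.6],[-40.8,12.8,2.3,0.1,0.1,8.5],[-28.5,19.5,20,0,0,8.8],[-25.2,23.6,20,0,0,8.8],[-21.3,27.2,20,0,0,8.8],[-16.9,30.2,20,0,0,8.8],[-12.1,32.5,19.9,0,0,8.8]]
```

```bash
python3 -m jog '[[-42,-6,2,0,0,8.5],[-43,0,2,0,0,8.5],[-42,6,2,0,0,8.6],[-41,13,2,0,0,8.5],[-27,20,20,0,0,8.8],[-23,24,20,0,0,8.8],[-18,27,20,0,0,8.8],[-12,30,20,0,0,8.8],[-6,32,20,0,0,8.8],[0,0,0,0,0,0],[0,0,0,0,0,0]]'
python3 - <<'E'
from plan import *
st();p,d,K,W=shot('wrist','w13');Q=pts(d,K,W)
P=Q[(Q[...,0]>.40)&(Q[...,0]<.68)&(Q[...,1]>-.46)&(Q[...,1]<-.29)&(Q[...,2]>.009)&(Q[...,2]<.06)]
hd=P[P[:,0]>.575];rect=cv2.minAreaRect((hd[:,:2]*1000).astype(np.float32));print('head',rect, hd[:,2].max())
h=P[P[:,0]<.56];
for k in np.arange(.50,.57,.01):
    m=(P[:,0]>=k)&(P[:,0]<k+.01); print(k,P[m].mean(0).round(4),P[m][:,1].min().round(4),P[m][:,1].max().round(4),P[m][:,2].max()) if m.any() else 0
plan([(.549,-.371,.06,-84)])
E
```

```text
time_s: 17.25
ee_pos: [0.5473, -0.3629, 0.1451]
ee_rot: [-3.135, -0.111, -0.002]
ft_force: [0.4, 0.2, 0.1]
width: 0.497
t 17.25 p [ 0.5473 -0.3629  0.1451] yaw -85.93 z [ 9.0e-04  4.5e-03 -1.0e+00] j [-39.4  34.7  88.6   0.3  56.8  46.4] f [0.4 0.2 0.1] w 0.497
head ((611.6799926757812, -340.76861572265625), (156.26600646972656, 80.29102325439453), 58.49850082397461) 0.04652589005510899
0.5 [ 0.505  -0.3757  0.028 ] -0.3891 -0.3633 0.03199002528677147
0.51 [ 0.5151 -0.3743  0.0286] -0.3871 -0.3616 0.0332012095952241
0.52 [ 0.5251 -0.3735  0.0292] -0.3863 -0.3609 0.033928797122471877
0.53 [ 0.5349 -0.3727  0.0289] -0.3854 -0.3606 0.033399104236913224
0.54 [ 0.545  -0.3712  0.0289] -0.3828 -0.3605 0.03267964122955619
0.55 [ 0.5551 -0.37    0.0296] -0.3808 -0.3589 0.03342997843232598
0.56 [ 0.5655 -0.3644  0.0301] -0.3799 -0.3245 0.03452495369098302
2 [[0.5,4.3,42.6,-0.1,0,-1],[0.4,4.3,42.6,-0.1,-0.1,-0.9]]
```

View pics/w13.png

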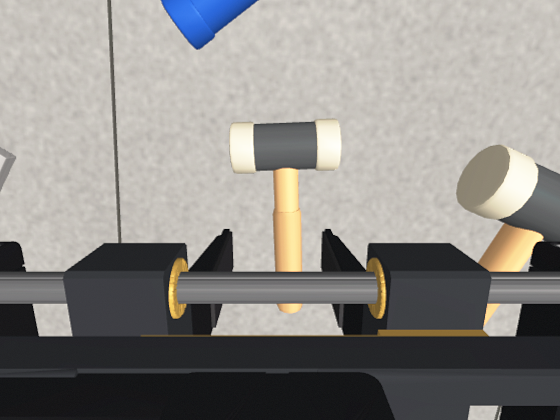

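```bash
python3 -m jog '[[1,4,43,0,0,-1.1],[0.5,4.5,40,-0.2,0,-1],[0,0,0,0,0,0]]'; python3 -c "
from plan import *
st();plan([(.549,-.371,.004,-83.7)])"
```

```text
time_s: 17.68
ee_pos: [0.552, -0.3682, 0.0641]
ee_rot: [3.134, 0.182, 0.008]
ft_force: [-0.1, 0.5, 0.2]
width: 0.5
t 17.675 p [ 0.552  -0.3682  0.0641] yaw -83.35 z [ 0.0055 -0.002  -1.    ] j [-39.5  40.6  91.3   0.2  47.8  43.8] f [-0.1  0.5  0.2] w 0.5
2 [[-1.8,1.1,30,0.1,-0.1,0.2],[-1.8,1.2,30,0,-0.2,0.2]]
```

```bash
python3 -m jog '[[-2,1.5,30,0.1,-0.2,0.2],[-2.5,1,28,0,-0.2,0],[0,0,0,0,0,0],[0,0,0,0,0,0]]'; python3 -c "
from plan import *
st();plan([(.549,-.371,.004,-83.7)])"
```

```text
time_s: 18.18
ee_pos: [0.5523, -0.371, 0.0143]
ee_rot: [3.129, 0.182, 0.009]
ft_force: [0.4, -0.0, -0.9]
width: 0.504
t 18.175 p [ 0.5523 -0.371   0.0143] yaw -83.33 z [ 0.0064 -0.007  -1.    ] j [-39.5  44.4  92.6  -0.1  42.5  43.9] f [ 0.4 -0.  -0.9] w 0.504
1 [[-3.3,-0.4,10.3,0.4,-0.3,0.4]]
```

```bash
python3 -m jog '[[-4,0,11,0.5,-0.4,0.5],[0,0,0,0,0,0],[0,0,0,0,0,0]]'; python3 -m jog '[[0,0,0,0,0,0],[0,0,0,0,0,0],[0,0,0,0,0,0],[0,0,0,0,0,0],[0,0,0,0,0,0]]' 0;  python3 -c "
from plan import *
st()"
```

```text
time_s: 18.55
ee_pos: [0.5492, -0.3721, 0.0058]
ee_rot: [3.136, 0.169, 0.002]
ft_force: [0.4, -0.2, -0.3]
width: 0.504
time_s: 19.18
ee_pos: [0.5492, -0.3719, 0.006]
ee_rot: [3.136, 0.169, 0.001]
ft_force: [0.0, 1.1, 0.6]
width: 0.243
t 19.175 p [ 0.5492 -0.3719  0.006 ] yaw -83.83 z [ 8.e-04 -8.e-04 -1.e+00] j [-39.8  45.1  92.7  -0.   42.2  44. ] f [0.  1.1 0.6] w 0.243
```

```bash
python3 -m jog '[[0,0,-15,0,0,0],[0,0,-40,0,0,0],[0,0,-50,0,0,0],[0,0,-50,0,0,0],[0,0,0,0,0,0]]' 0
cat >> fit.py <<'E'
def malfit(fn):
    z=np.load(fn);m=np.array(camera_model('wrist')['tool_from_camera']);Q=pts(z['d'],z['K'],m).reshape(-1,3)
    H=Q[(Q[:,0]>.012)&(Q[:,0]<.075)&(np.abs(Q[:,1])<.055)&(Q[:,2]>-.06)&(Q[:,2]<.0)]
    # cylinder R22: axis nearly along tool y : point (x0,z0), tilt
    from scipy.optimize import least_squares
    B=H[(np.abs(H[:,1])>.015)&(H[:,2]<-.02)]
    f=lambda p:(np.hypot(B[:,0]-p[0]-p[1]*B[:,1],B[:,2]-p[2]-p[3]*B[:,1])-.022)*1000
    q=least_squares(f,[.042,0,-.016,0],loss='soft_l1')
    print('mallet n',len(B),'x0',q.x[0].round(4),'yaw',np.degrees(q.x[1]).round(2),'z0',q.x[2].round(4),'tilt',np.degrees(q.x[3]).round(2),'rms',np.sqrt((q.fun**2).mean()).round(2),'y range',np.percentile(B[:,1],[.3,99.7]).round(4))
E
python3 -c "
from fit import *
st();shot('wrist','w14');malfit('pics/w14.npz')
plan([(.60,-.25,.23,-90),(.5625,-.06,.20,-96)],vmax=45)"
```

```text
time_s: 19.8
ee_pos: [0.5481, -0.3712, 0.1667]
ee_rot: [-3.136, -0.169, 0.003]
ft_force: [0.3, -0.3, -4.3]
width: 0.246
t 19.8 p [ 0.5481 -0.3712  0.1667] yaw -83.85 z [-0.0022  0.0014 -1.    ] j [-39.8  33.9  86.6  -0.   59.7  44. ] f [ 0.3 -0.3 -4.3] w 0.246
mallet n 12947 x0 0.0436 yaw 0.28 z0 -0.0149 tilt 0.01 rms 1.0 y range [-0.0437  0.0444]
9 [[16.3,-28.6,-16.4,-0.1,0.1,1.5],[15.5,-29,-16.4,0,0.1,1.6],[14.8,-29.4,-16.4,-0.1,0,1.5],[14,-29.8,-16.5,0,0.1,1.6],[-7.5,-38,6,0,0,1.2],[-8.3,-37.8,6,0,0,1.2],[-9.1,-37.6,6,0,0,1.2],[-9.9,-37.4,6.1,0,0,1.2],[-10.8,-37.3,6,0,0,1.2]]
```

View pics/w14.png

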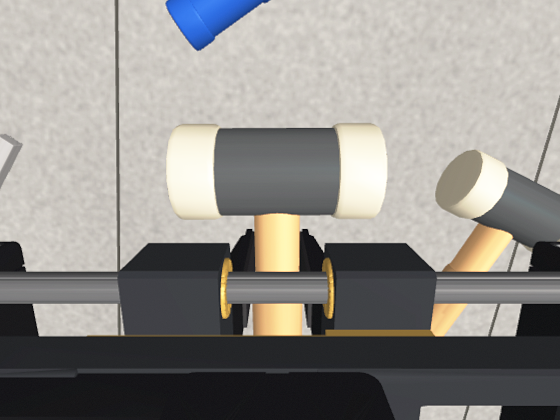

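```bash
python3 -c "
from fit import *
plan([(.5455,-.09,.19,-96),(.5455,-.09,.15,-96)],vmax=42)"
```

```text
8 [[4,-39.9,-3.5,0,0,1.7],[2.9,-40,-3.5,0,0.1,1.7],[1.7,-40,-3.5,0,0,1.8],[0.4,-40.1,-3.6,-0.1,0.1,1.7],[-0.8,-40.1,-3.6,0,0,1.8],[-2,-40,-3.6,-0.1,0.1,1.7],[-3.2,-39.9,-3.7,0,0,1.8],[0,0,40,0,0,0]]
```

```bash
python3 -m jog '[[4,-40,-3.5,0,0,1.7],[3,-40,-3.5,0,0.1,1.7],[2,-40,-3.5,0,0,1.8],[0,-40,-3.5,0,0.1,1.7],[-1,-40,-3.5,0,0,1.8],[-2,-35,0,0,0.1,1.7],[-3,-25,0,0,0,1.8],[0,0,20,0,0,0],[0,0,20,0,0,0],[0,0,0,0,0,0],[0,0,0,0,0,0]]' 0; python3 -c "
from fit import *
st();shot('wrist','w15');malfit('pics/w15.npz')
plan([(.5455,-.057,.138,-96)],vmax=42)"
```

```text
time_s: 21.22
ee_pos: [0.5341, -0.0973, 0.1261]
ee_rot: [-3.12, 0.178, 0.049]
ft_force: [1.4, 0.6, -4.7]
width: 0.245
t 21.225 p [ 0.5341 -0.0973  0.1261] yaw -96.54 z [-0.0302  0.0174 -0.9994] j [-17.5  28.5 105.1   0.6  48.4  78.6] f [ 1.4  0.6 -4.7] w 0.245
mallet n 12923 x0 0.0437 yaw 0.29 z0 -0.0149 tilt 0.03 rms 0.99 y range [-0.0436  0.0446]
2 [[3.2,-20.7,-5.8,-0.4,0.9,-0.3],[3.5,-20.7,-5.8,-0.4,0.9,-0.2]]
```

View pics/w15.png

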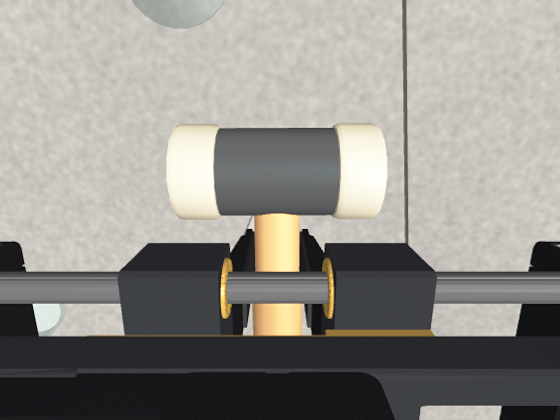

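```bash
python3 -m jog '[[4,-18,-5,-0.5,0.9,-0.3],[5,-18,-5,-0.5,0.9,0],[0,0,0,0,0,0],[0,0,0,0,0,0]]' 0; python3 -c "
from fit import *
st();plan([(.5455,-.057,.138,-96)],vmax=42)
p,Rm=state();m=p+Rm@[.0425,0,-.015];print('mallet centre',m.round(4),'s',(m[:2]-[.6035,.0878])@[.1045,.9945],'lat',(m[:2]-[.6035,.0878])@[.9945,-.1045])"
```

```text
time_s: 21.78
ee_pos: [0.5484, -0.0604, 0.1387]
ee_rot: [3.132, -0.17, 0.006]
ft_force: [-0.3, -0.8, -4.8]
width: 0.243
t 21.775 p [ 0.5484 -0.0604  0.1387] yaw -96.21 z [ 0.0037 -0.0049 -1.    ] j [-13.   27.4 104.6  -0.3  47.7  83.4] f [-0.3 -0.8 -4.8] w 0.243
1 [[-3.3,-3,0.7,0.3,-0.2,-0.2]]
mallet centre [ 0.5906 -0.0649  0.1539] s -0.1532041165519405 lat 0.0031492989484872436
```

```bash
python3 -m jog '[[-3,-15,0,0.3,-0.2,-0.2],[0,-10,0,0,0,0],[0,0,0,0,0,0]]' 0; python3 -c "
from fit import *
st()
p,Rm=state();m=p+Rm@[.0425,0,-.015];print('mallet centre',m.round(4),'s',(m[:2]-[.6035,.0878])@[.1045,.9945],'lat',(m[:2]-[.6035,.0878])@[.9945,-.1045]);shot('wrist','w16');shot('scene','s16')
p=cv2.imread('pics/s16.png');cv2.imwrite('pics/s16c.png',cv2.resize(p[150:330,250:420],None,fx=3,fy=3))"
```

```text
time_s: 22.15
ee_pos: [0.5478, -0.0338, 0.1387]
ee_rot: [-3.136, 0.165, -0.0]
ft_force: [0.3, -0.5, -4.4]
width: 0.243
t 22.15 p [ 0.5478 -0.0338  0.1387] yaw -96.04 z [ 3.0e-04  1.2e-03 -1.0e+00] j [-1.050e+01  2.730e+01  1.049e+02  1.000e-01  4.790e+01  8.550e+01] f [ 0.3 -0.5 -4.4] w 0.243
mallet centre [ 0.5901 -0.0382  0.1537] s -0.12675451849378577 lat -0.0001542677177402193
```

View pics/w16.png

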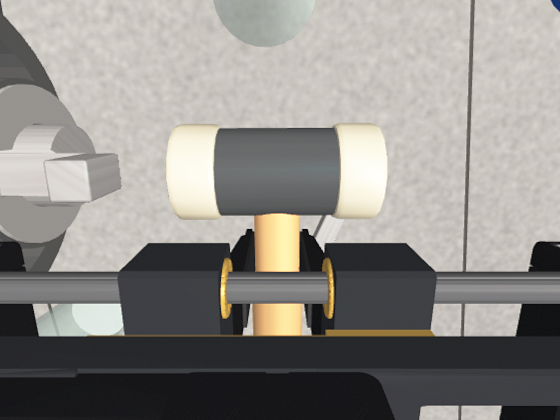

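View pics/s16c.png

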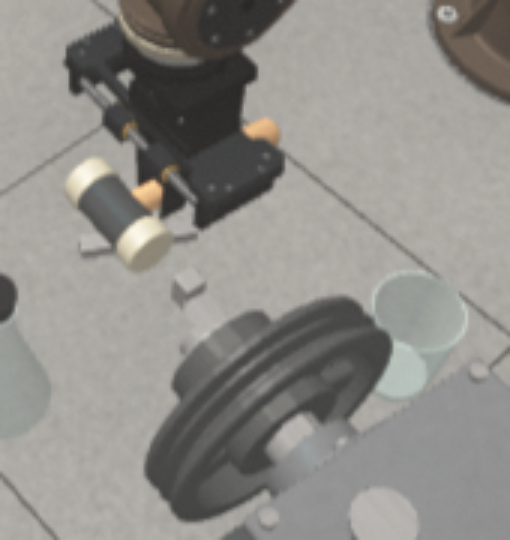

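```bash
python3 -m jog '[[0,-15,0,0,0,0],[0,-15,0,0,0,0],[0,-10,0,0,0,0]]' 0; python3 -m jog '[[0,20,0,0,0,0],[0,20,0,0,0,0],[0,0,0,0,0,0]]' 0
cat >> fit.py <<'E'
def mc():
    st();p,Rm=state();m=p+Rm@[.0425,0,-.015];print('mallet centre',m.round(4),'s',((m[:2]-[.6035,.0878])@[.1045,.9945]).round(4),'lat',((m[:2]-[.6035,.0878])@[.9945,-.1045]).round(4))
E
python3 -c "
from fit import *
from hub import headpos
mc();shot('wrist','w17');malfit('pics/w17.npz');headpos('pics/w17.npz');headpos('pics/w16.npz')"
```

```text
time_s: 22.62
ee_pos: [0.5524, 0.007, 0.1386]
ee_rot: [-3.136, 0.169, -0.0]
ft_force: [-0.1, -0.9, -3.9]
width: 0.245
time_s: 23.0
ee_pos: [0.548, -0.034, 0.1385]
ee_rot: [-3.136, 0.166, -0.0]
ft_force: [-0.8, 1.1, -4.6]
width: 0.245
t 23.0 p [ 0.548  -0.034   0.1385] yaw -96.07 z [ 3.e-04  1.e-03 -1.e+00] j [-1.050e+01  2.730e+01  1.048e+02  1.000e-01  4.790e+01  8.550e+01] f [-0.8  1.1 -4.6] w 0.245
mallet centre [ 0.5902 -0.0385  0.1535] s -0.127 lat 0.0
mallet n 12947 x0 0.0437 yaw 0.26 z0 -0.0149 tilt 0.03 rms 1.08 y range [-0.0436  0.0445]
head n 2231 mean [0.6005 0.0556 0.1711] s [-0.0399 -0.0327 -0.0219] lat [-0.0087  0.0005  0.0088] z 0.1716
head n 2157 mean [0.5996 0.046  0.1712] s [-0.0496 -0.0423 -0.0316] lat [-0.0085  0.0005  0.0089] z 0.1716
```

```bash
python3 -m jog '[[0,-17,0,0,0,0],[0,-18,0,0,0,0],[0,-13,0,0,0,0]]' 0; python3 -m jog '[[0,20,0,0,0,0],[0,20,0,0,0,0],[0,0,0,0,0,0]]' 0; python3 -c "
from fit import *
from hub import headpos
mc();shot('wrist','w18');malfit('pics/w18.npz');headpos('pics/w18.npz')"
```

```text
time_s: 23.42
ee_pos: [0.5532, 0.0164, 0.1386]
ee_rot: [-3.136, 0.169, -0.0]
ft_force: [-2.4, -9.1, -4.0]
width: 0.251
time_s: 23.8
ee_pos: [0.5488, -0.0245, 0.1385]
ee_rot: [-3.137, 0.164, -0.0]
ft_force: [0.6, 0.4, -4.1]
width: 0.244
t 23.8 p [ 0.5488 -0.0245  0.1385] yaw -95.99 z [ 1.e-04  8.e-04 -1.e+00] j [-9.500e+00  2.730e+01  1.048e+02  1.000e-01  4.790e+01  8.650e+01] f [ 0.6  0.4 -4.1] w 0.244
mallet centre [ 0.591  -0.029   0.1535] s -0.1175 lat -0.0002
mallet n 12917 x0 0.0437 yaw 0.25 z0 -0.0149 tilt 0.02 rms 1.04 y range [-0.0436  0.0445]
head n 2236 mean [0.6015 0.0635 0.1711] s [-0.032  -0.0246 -0.014 ] lat [-0.0086  0.0007  0.009 ] z 0.1716
```

```bash
python3 -m jog '[[0,-16,0,0,0,0],[0,-17,0,0,0,0],[0,-12,0,0,0,0]]' 0; python3 -m jog '[[0,20,0,0,0,0],[0,20,0,0,0,0],[0,0,0,0,0,0]]' 0; python3 -c "
from fit import *
from hub import headpos
mc();shot('wrist','w19');malfit('pics/w19.npz');headpos('pics/w19.npz')"
```

```text
time_s: 24.22
ee_pos: [0.5531, 0.0221, 0.1385]
ee_rot: [3.136, -0.166, -0.002]
ft_force: [-13.0, -33.4, -2.4]
width: 0.251
time_s: 24.6
ee_pos: [0.5489, -0.0178, 0.1385]
ee_rot: [3.137, -0.162, -0.002]
ft_force: [-0.2, -0.3, -5.1]
width: 0.243
t 24.6 p [ 0.5489 -0.0178  0.1385] yaw -95.9 z [-1.1e-03 -6.0e-04 -1.0e+00] j [-8.700e+00  2.730e+01  1.048e+02 -1.000e-01  4.800e+01  8.720e+01] f [-0.2 -0.3 -5.1] w 0.243
mallet centre [ 0.5912 -0.0221  0.1535] s -0.1106 lat -0.0007
mallet n 12968 x0 0.0447 yaw 0.16 z0 -0.0148 tilt 0.4 rms 1.05 y range [-0.0434  0.0447]
head n 2362 mean [0.6032 0.0639 0.1713] s [-0.0682 -0.0221 -0.0109] lat [-0.0087  0.0023  0.0109] z 0.1717
```

```bash
python3 -m jog '[[0.5,-14,0,0,0,0],[0,-14,0,0,0,0],[0,-10,0,0,0,0]]' 0; python3 -m jog '[[0,22,0,0,0,0],[0,22,0,0,0,0],[0,10,0,0,0,0],[0,0,0,0,0,0]]' 0; python3 -c "
from fit import *
from hub import headpos
mc();shot('wrist','w20');malfit('pics/w20.npz');
for f in ['w18','w19','w20']:
    z=np.load(f'pics/{f}.npz');Q=pts(z['d'],z['K'],z['W']).reshape(-1,3);K0=np.array([.6035,.0878]);U=np.array([.1045,.9945])
    s=(Q[:,:2]-K0)@U;l=(Q[:,:2]-K0)@np.array([U[1],-U[0]])
    m=(Q[:,2]>.168)&(Q[:,2]<.175)&(s>-.04)&(s<-.005)&(abs(l)<.009);print(f,m.sum(),np.percentile(s[m],[1,50,99]).round(4))"
```

```text
time_s: 25.02
ee_pos: [0.5528, 0.0219, 0.1384]
ee_rot: [3.135, -0.162, -0.005]
ft_force: [-19.2, -42.3, -1.5]
width: 0.249
time_s: 25.52
ee_pos: [0.5473, -0.029, 0.1384]
ee_rot: [3.136, -0.155, -0.006]
ft_force: [-0.3, 0.0, -4.5]
width: 0.244
t 25.525 p [ 0.5473 -0.029   0.1384] yaw -95.66 z [-0.0038 -0.002  -1.    ] j [ -9.9  27.3 104.8  -0.2  48.   85.9] f [-0.3  0.  -4.5] w 0.244
mallet centre [ 0.5897 -0.0332  0.1533] s -0.1217 lat -0.0011
mallet n 12877 x0 0.0448 yaw 0.29 z0 -0.0145 tilt 0.43 rms 1.01 y range [-0.0435  0.0446]
w18 2009 [-0.0319 -0.024  -0.0139]
w19 1784 [-0.0287 -0.0207 -0.0108]
w20 1815 [-0.0288 -0.0207 -0.0108]
```

View pics/w20.png

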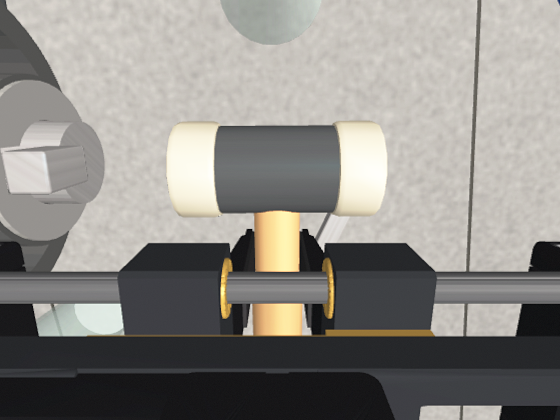

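```bash
python3 -c "
from fit import *
plan([(.546,-.06,.16,-95.6),(.549,-.372,.12,-83.8)],vmax=42)"
```

```text
9 [[1.7,31.3,-21.5,0.1,0.2,0],[4.2,38.8,5,0,0,-1.5],[3.2,38.9,5,0,0,-1.5],[2.2,38.9,5,0,0,-1.5],[1.1,39,5,0,0,-1.5],[0.1,39,5,0,0,-1.5],[-0.9,39,5.1,0,0,-1.4],[-1.8,38.9,5,0,0,-1.5],[-2.9,38.9,5.1,0,0,-1.4]]
```

```bash
python3 -m jog '[[2,31,-21,0.1,0.2,0],[4,39,5,0,0,-1.5],[3,39,5,0,0,-1.5],[2,39,5,0,0,-1.5],[1,39,5,0,0,-1.5],[0,39,5,0,0,-1.5],[-1,39,5,0,0,-1.5],[-2,35,5,0,0,-1.5],[-3,20,5,0,0,-1.4],[0,0,0,0,0,0],[0,0,0,0,0,0]]' 0; python3 -c "
from fit import *
st();plan([(.549,-.372,.03,-83.8)],vmax=42);shot('wrist','w21');malfit('pics/w21.npz')"
```

```text
time_s: 26.95
ee_pos: [0.5524, -0.3499, 0.1182]
ee_rot: [-3.135, -0.195, -0.001]
ft_force: [0.2, -0.5, -4.4]
width: 0.244
t 26.95 p [ 0.5524 -0.3499  0.1182] yaw -82.87 z [ 6.e-04  1.e-03 -1.e+00] j [-38.2  36.2  90.5   0.1  53.3  44.7] f [ 0.2 -0.5 -4.4] w 0.244
3 [[-2,7.2,29.4,0,0,0.3],[-2,7.2,29.4,0,0,0.3],[-2,7.2,29.4,-0.1,0,0.3]]
mallet n 12744 x0 0.0444 yaw 0.42 z0 -0.014 tilt 0.48 rms 0.99 y range [-0.0437  0.0445]
```

View pics/w21.png

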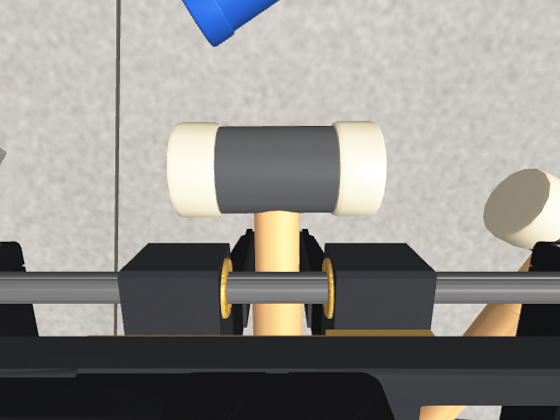

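```bash
python3 -m jog '[[-2,7,30,0,0,0.3],[-2,7,30,0,0,0.3],[-2,7,27,0,0,0.3],[0,0,0,0,0,0],[0,0,0,0,0,0]]' 0; python3 -c "
from fit import *
st();plan([(.549,-.372,.008,-83.8)],vmax=42)"
```

```text
time_s: 27.62
ee_pos: [0.552, -0.3676, 0.0326]
ee_rot: [3.135, 0.177, 0.006]
ft_force: [0.4, 1.6, -4.7]
width: 0.246
t 27.625 p [ 0.552  -0.3676  0.0326] yaw -83.54 z [ 0.004  -0.0013 -1.    ] j [-39.4  42.9  92.3   0.1  44.6  44. ] f [ 0.4  1.6 -4.7] w 0.246
1 [[-3.5,4,24.6,0.1,-0.2,0.3]]
```

```bash
python3 -m jog '[[-1,0,12,0,-0.2,0],[-1,0,8,0,0,0],[0,0,0,0,0,0]]' 0; python3 -c "
from fit import *
st()"
```

```text
time_s: 28.0
ee_pos: [0.5509, -0.3675, 0.0136]
ee_rot: [3.133, 0.178, 0.004]
ft_force: [0.7, -0.1, -4.6]
width: 0.246
t 28.0 p [ 0.5509 -0.3675  0.0136] yaw -83.48 z [ 0.0026 -0.0035 -1.    ] j [-39.4  44.3  92.9  -0.1  42.6  44.2] f [ 0.7 -0.1 -4.6] w 0.246
```

```bash
python3 -m jog '[[0,0,3,0.2,0,0],[0,0,3,0,0,0],[0,0,0,0,0,0]]' 0; python3 -c "
from fit import *
st()"
```

```text
time_s: 28.38
ee_pos: [0.5512, -0.3677, 0.0079]
ee_rot: [3.136, 0.178, 0.005]
ft_force: [0.4, 0.4, -2.3]
width: 0.243
t 28.375 p [ 0.5512 -0.3677  0.0079] yaw -83.49 z [ 3.e-03 -4.e-04 -1.e+00] j [-39.5  44.9  92.8   0.1  42.2  43.9] f [ 0.4  0.4 -2.3] w 0.243
```

Touching the bench (weight half taken up). One more small step, then release.

```bash
python3 -m jog '[[0,0,1.5,0,0,0],[0,0,0,0,0,0]]' 0; python3 -m jog '[[0,0,0,0,0,0],[0,0,0,0,0,0],[0,0,0,0,0,0],[0,0,0,0,0,0],[0,0,0,0,0,0],[0,0,0,0,0,0]]' 55; python3 -m jog '[[0,0,-15,0,0,0],[0,0,-40,0,0,0],[0,0,-50,0,0,0],[0,0,-50,0,0,0],[-30,0,-50,0,0,0],[0,0,0,0,0,0]]'
python3 - <<'E'
from fit import *
st();p,d,K,W=shot('wrist','w22');shot('scene','s22');shot('top','t22')
p=cv2.imread('pics/s22.png');cv2.imwrite('pics/s22c.png',cv2.resize(p[150:330,250:420],None,fx=3,fy=3))
E
```

```text
time_s: 28.62
ee_pos: [0.5512, -0.3679, 0.0072]
ee_rot: [3.136, 0.178, 0.005]
ft_force: [-1.3, 1.4, 0.7]
width: 0.247
time_s: 29.38
ee_pos: [0.5522, -0.3686, 0.0078]
ee_rot: [3.134, 0.178, 0.009]
ft_force: [-0.1, -0.3, -0.2]
width: 0.548
time_s: 30.12
ee_pos: [0.5205, -0.3714, 0.2242]
ee_rot: [3.131, 0.178, 0.012]
ft_force: [0.8, -0.5, -1.3]
width: 0.548
t 30.125 p [ 0.5205 -0.3714  0.2242] yaw -83.48 z [ 0.0079 -0.0047 -1.    ] j [-41.5  28.6  86.9   0.1  64.   42. ] f [ 0.8 -0.5 -1.3] w 0.548
```

View pics/w22.png

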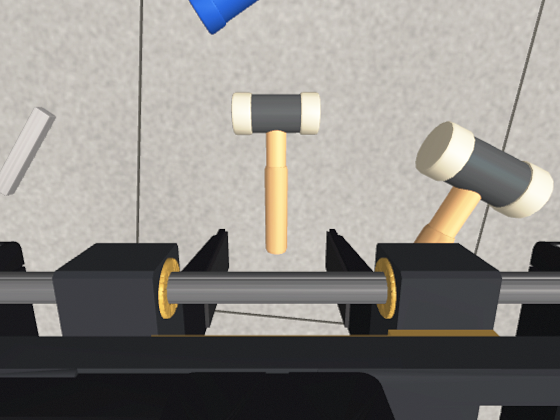

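View pics/s22.png

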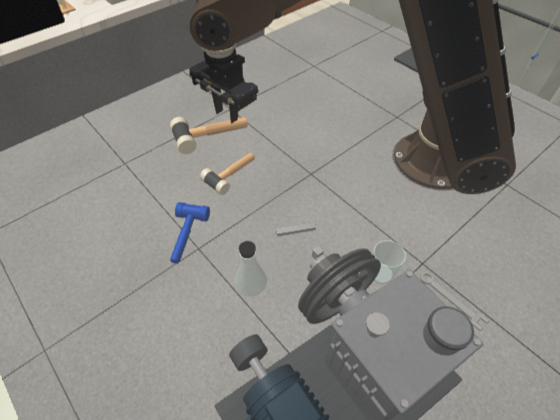

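View pics/s22c.png

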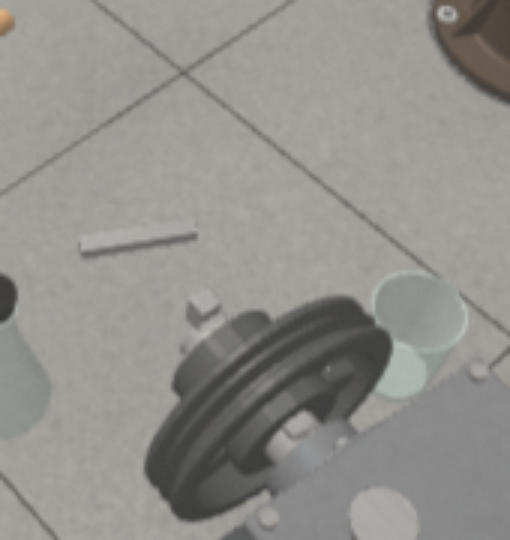

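```bash
python3 -m jog '[[0,0,0,0,0,0],[0,0,0,0,0,0]]'; python3 -c "
from workcell import r
print(r.finish_job())"
```

```text
time_s: 30.52
ee_pos: [0.5207, -0.3695, 0.216]
ee_rot: [-3.133, -0.181, 0.001]
ft_force: [-0.9, 0.7, -0.9]
width: 0.553
the job is handed in; nothing more can be done
None
```

The gib-head key is driven tight in the keyway, and the mallet is back on its side on the bench. I handed the job in at about 30.5 s, with the gripper open and clear of everything; the hand-in gives no verdict.

- **Sliding in by hand:** I slid the key in thin end first, sloping face up, with next to no resistance. I let go with about 30 to 32 mm left between head and hub, well past half way and before it grips.
- **Driving in:** I used the smaller wooden-handled mallet and drew it at least 30 mm clear after each of four light taps. The gap measured about 22, 14, 11 and 11 mm after them.
- **Tight:** The fourth tap reached about 46 N at the wrist and did not move the key, so it is tight. The 11 mm I measured is just under the stated 11 to 12 mm, within the roughly 2 mm camera accuracy.
- **Other things:** In the last scene and wrist pictures the mallet lies on its side where it was. The flask, beaker, spanner and plain bar look unmoved; I checked these by eye and did not measure them.
- **What did not go cleanly:** The key drooped about 2.4° in the grip on the way over, and I levelled it before it went in. The mallet tilted about 0.5° in the grip during the last hard taps, with no visible effect.

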